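Unstack the coffee cups onto their saucers

ROBOT

A 6-joint arm with a two-finger parallel gripper is mounted at the origin on the work surface. World frame = base frame: x ahead of the robot, y to its left, z up, the work surface at z = 0. Lengths are in m, angles in rad, forces in N, time in s.
With the tool pointing down it reaches from about 0.325 to 0.9 m from the base axis. Payload 3.5 kg.
Tool frame: the origin (TCP) lies at the very end of the fingers, on their centre line; the grasp point (between the pads) lies 19 mm behind it (robot.hold_point_z is the distance from the TCP to the grasp point, in m); z points along the fingers, y is the line along which they close (so a half turn about z gives the same grasp; the last joint's range is limited). The gripper opens to 85 mm and grips with 20 to 120 N. Pads are 22 mm wide; open, the fingers measure 114 mm over their backs; the gripper's body (76 mm by 85 mm) begins 54 mm behind the grasp point. The pads swing forward as they close: fully open they stand 13 mm farther back than shut.
Start: joints at [-1.265, 0.276, -0.026, 1.268, 0, 1.467], TCP at [0.248, -0.574, 0.231] pointing down, gripper open.
Joint ranges: [-3.12, 3.12], [-0.85, 1.88], [-1.08, 1.24], [-1.95, 2.15], [-1.57, 1.53], [-3.14, 3.14]. Speed limits (rad/s): [2.57, 2.57, 3.14, 3.14, 3.14, 3.14].

INTERFACE

Orientations are given as a rotation vector (axis times angle).
In Python, from workcell import sensors, viewer, order, robot gives the robot as it stands. The module is installed in compiled form; this text tells all that it offers.
- The arm moves only by the shell command python3 -m handwheel 'ROWS' [FORCE]. ROWS is JSON, a list of rows, each an object of numbers: "hand": the closure, from 0 (fully open) to 1 (shut); "dx", "dy", "dz": the shift along the tool's x, y, z normalised to -1 to 1, where 1 is 0.2 m; "rx", "ry", "rz": the turn, a rotation vector about the tool's x, y, z normalised to -1 to 1, where 1 is 180 degrees. In form: [{"hand": .., "dx": .., "dy": .., "dz": .., "rx": .., "ry": .., "rz": ..}, ...]. A call has exactly 10 rows; each row is the pose to reach, as a shift and turn from the pose commanded when the call began, along the tool's axes at that moment, turning the shorter way round; what a row does not reach only later rows make up. A row lasts 1/12 s, in which the tool goes at most 41.7 mm and 7.16 degrees, less where a joint would pass 70% of its speed; a pose out of reach is approached as far as the arm can. A call with a number of a shift or a turn outside -1 to 1 is refused whole. A call with a gripper value outside its range is refused whole. The fingers move at their own pace and stop on an object; FORCE is the grip in N (left out, the last holds). Time passes only in rows, so rows that repeat a pose let the fingers close, or fill a call up. It gives the time, the measured TCP pose, the force, the opening and the grip force at its end, in the units of the state.
- sensors.get_state(): the state, without advancing time (a new reading comes with each control period).
- viewer.camera(name): name is "side" or "top" or "wrist"; returns (picture, depth): 384x512x3 uint8, blue, green, red; 384x512 float32, m along the optical axis (not along the pixel's ray), 0 where there is no reading.
- viewer.camera_info(name): a dict with "fx", "fy", "cx", "cy" (pixels), "R" (3x3) and "t" (3): a world point X has camera coordinates R X + t; the wrist camera has in their place "T_tool_cam" (4x4, takes a point from camera to tool coordinates, whose origin is the TCP and whose axes are the flange's). Camera axes: x right, y down, z forward; pixel columns grow to the right and rows downward; lengths in m; the calibration is good to about 2 mm. The wrist camera is an equidistant fisheye: a pixel r from the principal point sees the ray r / f radians off the axis. A picture is of the moment at which its call begins: read the wrist's pose just before it. camera_info takes no time and is no camera call.
- order.finish_job(): hands the job in; it is judged then, once.
The state is a dict: "t": time; "qpos": joint angles; "joint_velocities": joint speeds; "effort": joint torques, N m; "tcp_pos": TCP position; "ee_rot": TCP orientation; "contact_force": force on the tool from outside, world axes, zero at the start; "torque": the same for the moment, N m; "opening": finger opening in m; "gripper_force": force on a finger pad.
Only numpy, scipy, OpenCV 4.12 (cv2) and the standard library are available. Lean on these libraries where they do the work, as an engineer would, in place of code of your own. Each camera call takes 0.05 s, during which the arm holds its last target. There are 200 camera calls.

TASK

Coffee for four: take the two stacks of cups apart and stand each cup upright in the middle of the saucer of its own colour on the tray. Set them down gently without dropping them, whichever way the handles point, and leave the saucers, the sugar jar and the milk jug where they are.

Things in the scene. Friction and masses are not known exactly. Their poses are not given: they have to be found in the camera images.
- cup_red: red stoneware cup, 180 g: straight body 62 mm across, 60 mm tall, wall 4 mm; its foot, 49 mm across, 8 mm high, sits loosely in the mouth of the cup below (stack pitch 52 mm). Origin: centre of the foot's underside, z up. Loop handle along +x, to 57 mm from the axis, 16 to 53 mm up. Starts as lower cup of a stack of two, on a wooden board 12 mm thick.
- cup_white: white stoneware cup, 180 g: straight body 62 mm across, 60 mm tall, wall 4 mm; its foot, 49 mm across, 8 mm high, sits loosely in the mouth of the cup below (stack pitch 52 mm). Origin: centre of the foot's underside, z up. Loop handle along +x, to 57 mm from the axis, 16 to 53 mm up. Starts as lower cup of a stack of two, on a wooden board 12 mm thick.
- cup_teal: teal stoneware cup, 180 g: straight body 62 mm across, 60 mm tall, wall 4 mm; its foot, 49 mm across, 8 mm high, sits loosely in the mouth of the cup below (stack pitch 52 mm). Origin: centre of the foot's underside, z up. Loop handle along +x, to 57 mm from the axis, 16 to 53 mm up. Starts as upper cup of a stack of two.
- cup_black: black stoneware cup, 180 g: straight body 62 mm across, 60 mm tall, wall 4 mm; its foot, 49 mm across, 8 mm high, sits loosely in the mouth of the cup below (stack pitch 52 mm). Origin: centre of the foot's underside, z up. Loop handle along +x, to 57 mm from the axis, 16 to 53 mm up. Starts as upper cup of a stack of two.
- saucer_red: red saucer, loose, 200 g, on the grey tray: 120 mm across, 12 mm high; flat floor inside, 90 mm across, 5 mm above the origin, a fine ring 60 mm across drawn round its middle; then the rim slopes up. Origin: centre of its underside, z up. Place of the red cup.
- saucer_white: white saucer, loose, 200 g, on the grey tray: 120 mm across, 12 mm high; flat floor inside, 90 mm across, 5 mm above the origin, a fine ring 60 mm across drawn round its middle; then the rim slopes up. Origin: centre of its underside, z up. Place of the white cup.
- saucer_teal: teal saucer, loose, 200 g, on the grey tray: 120 mm across, 12 mm high; flat floor inside, 90 mm across, 5 mm above the origin, a fine ring 60 mm across drawn round its middle; then the rim slopes up. Origin: centre of its underside, z up. Place of the teal cup.
- saucer_black: black saucer, loose, 200 g, on the grey tray: 120 mm across, 12 mm high; flat floor inside, 90 mm across, 5 mm above the origin, a fine ring 60 mm across drawn round its middle; then the rim slopes up. Origin: centre of its underside, z up. Place of the black cup.
- sugar_jar: bystander: glass sugar jar with a steel knobbed lid, 66 mm diameter, 90 mm tall, loose, standing in the middle of the grey tray (fixed, 310 x 390 mm, floor 6 mm, rim 18 mm high) between the four saucers. Origin: centre of its underside.
- milk_jug: bystander: steel milk jug, 74 mm diameter, 85 mm tall, with a handle along its +x (to 62 mm from the axis), loose, on the counter beyond the board with the stacks. Origin: centre of its underside.
Not all that is in view belongs to the job. Of the things that look like the saucer_white, the middle-sized one is meant. What is shaped like the cup_teal but blue is not meant.

How it is judged:
By the outcome, as a careful person would: the job done as asked, in the order asked, and still so for the second after the job is handed in, with the robot touching nothing.
It also fails if it takes over 120 s, if anything falls off the work surface, if the arm or the gripper's body presses on something with over 40 N, if the wrist force passes 120 N, or if a joint passes its speed limit or range.

## Working session

There is one attempt and no reset: what is moved stays moved. The work goes in short steps, Python scripts to look and compute and a shell command to move; the robot and the scene stay as the last step left them, time stands still between calls to the robot, and variables do not carry over. Pictures are saved under pics/ and viewed, at most 14 in all, crops included, and the job is handed in when it is done.

```bash
mkdir -p pics
cat > h.py <<'E'
import numpy as np, cv2
from workcell import sensors, viewer, order, robot
def world(name, d, info, T=None):
    h,w=d.shape; u,v=np.meshgrid(np.arange(w),np.arange(h))
    X=np.stack([(u-info['cx'])/info['fx']*d,(v-info['cy'])/info['fy']*d,d],-1)
    return (X-np.array(info['t']))@np.array(info['R'])
E
python3 - <<'E'
from h import *
s=sensors.get_state(); print({k:np.round(v,4) for k,v in s.items()}, robot.hold_point_z)
for n in ('top','side'):
    p,d=viewer.camera(n); i=viewer.camera_info(n); print(n,i)
    cv2.imwrite(f'pics/{n}0.png',cv2.resize(p,(800,600),interpolation=cv2.INTER_CUBIC)); np.savez(f'{n}0.npz',p=p,d=d)
print(viewer.camera_info('wrist'))
E
```

```text
{'t': np.float64(0.0), 'qpos': array([-1.2654,  0.2771, -0.0279,  1.268 , -0.    ,  1.4674]), 'joint_velocities': array([-0.0011,  0.0022,  0.0001,  0.0034,  0.0007,  0.0007]), 'effort': array([-9.00000e-04, -4.45507e+01,  2.95204e+01,  1.63000e-02,
       -1.00000e-04, -0.00000e+00]), 'tcp_pos': array([ 0.2482, -0.5728,  0.2301]), 'ee_rot': array([-3.074e+00, -6.372e-01,  4.000e-04]), 'contact_force': array([0.5899, 0.2122, 0.1472]), 'torque': array([-0.0441,  0.0227,  0.0012]), 'gripper_force': np.float64(0.0), 'opening': np.float64(0.0851)} 0.0187
top {'fx': 437.90575351567674, 'fy': 437.90575351567674, 'cx': 251.43719943641455, 'cy': 189.50519369552944, 'R': array([[ 0.01408255, -0.99974957, -0.0173919 ],
       [-0.99527402, -0.01234393, -0.09631854],
       [ 0.09607974,  0.01866611, -0.9951986 ]]), 't': array([-0.06596461,  0.49784176,  1.15634955])}
side {'fx': 442.6389175213663, 'fy': 442.6389175213663, 'cx': 252.31141462155054, 'cy': 191.55374880075385, 'R': array([[-0.984789  , -0.1736345 ,  0.00645611],
       [-0.12757715,  0.69734494, -0.70529009],
       [ 0.11796056, -0.69538557, -0.70888942]]), 't': array([0.47101176, 0.18804376, 1.20372959])}
{'fx': 297.3186396354542, 'fy': 297.3186396354542, 'cx': 256.43225195121175, 'cy': 189.7560184074301, 'T_tool_cam': array([[-9.89314579e-04, -9.52213139e-01, -3.05432740e-01,
         7.94422332e-02],
       [ 9.99999505e-01, -9.08383497e-04, -4.07092532e-04,
        -2.70387103e-04],
       [ 1.10188797e-04, -3.05432992e-01,  9.52213566e-01,
        -1.40716743e-01],
       [ 0.00000000e+00,  0.00000000e+00,  0.00000000e+00,
         1.00000000e+00]])}
```

View pics/top0.png

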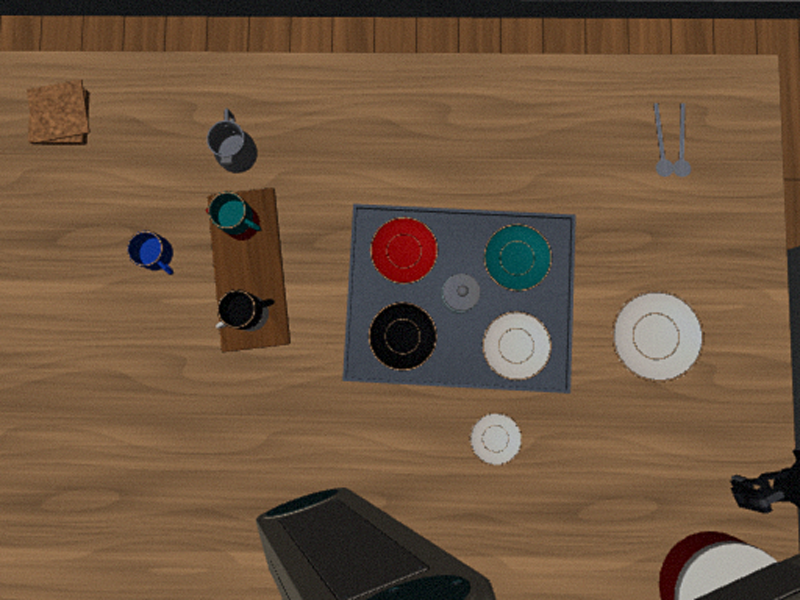

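View pics/side0.png

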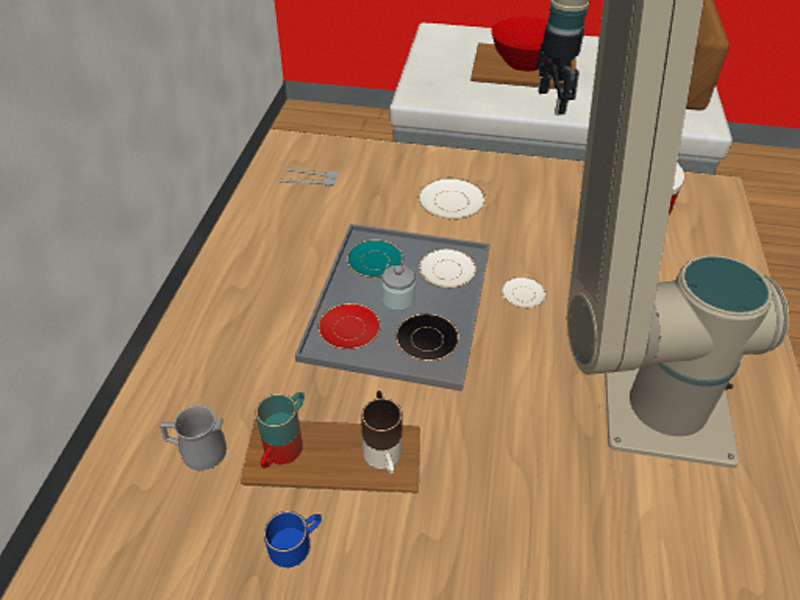

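The top view shows teal on red at (232,213) and black on white at (242,310), with handles visible. The saucers are red (404,251), teal (518,258) and black (403,336).

There are three white saucers: (516,345) on the tray, small (496,439) and large (657,336). The one on the tray is middle-sized, so it is the one meant. The blue cup at (150,250) is not meant. I'll measure everything and confirm this in a crop.

```bash
cat >> h.py <<'E'
def ray(info,uv,z):
    R=np.array(info['R']);C=-R.T@np.array(info['t'])
    uv=np.atleast_2d(uv).astype(float)
    d=np.c_[(uv[:,0]-info['cx'])/info['fx'],(uv[:,1]-info['cy'])/info['fy'],np.ones(len(uv))]@R
    return C+d*((z-C[2])/d[:,2])[:,None]
def circ(P):
    x,y=P[:,0],P[:,1]; a,b,c=np.linalg.lstsq(np.c_[2*x,2*y,np.ones(len(x))],x*x+y*y,rcond=None)[0]
    return np.array([a,b,np.sqrt(c+a*a+b*b)])
E
python3 - <<'E'
from h import *
z=np.load('top0.npz');p,d=z['p'],z['d'];i=viewer.camera_info('top')
W=world('top',d,i)
hsv=cv2.cvtColor(p,cv2.COLOR_BGR2HSV);H,S,V=[hsv[...,k].astype(int) for k in range(3)]
M={'red':((H<8)|(H>172))&(S>150)&(V>60),'teal':(abs(H-88)<10)&(S>100),'white':(S<50)&(V>150),'black':(V<45)}
for n,m in M.items():
    k,l,st,c=cv2.connectedComponentsWithStats(m.astype(np.uint8))
    for j in range(1,k):
        if 500<st[j,4]<8000 and 100<c[j][0]<460 and 100<c[j][1]<310 :
            cs,_=cv2.findContours((l==j).astype(np.uint8),cv2.RETR_EXTERNAL,cv2.CHAIN_APPROX_NONE)
            hull=cv2.convexHull(max(cs,key=len))[:,0]
            print(n,c[j].round(),st[j,4],'circle@0.018',circ(ray(i,max(cs,key=len)[:,0],.018)).round(4),'z',np.round(np.median(W[l==j][:,2]),4))
def zc(n,u0,v0,lo,hi,rr=35):
    u,v=int(u0/1.5625),int(v0/1.5625); sl=np.s_[v-rr:v+rr,u-rr:u+rr]
    w=W[sl].reshape(-1,3);ok=d[sl].reshape(-1)>0
    q=w[ok&(w[:,2]>lo)&(w[:,2]<hi)]
    h,(a)=np.histogram(q[:,2],bins=12);print(n,len(q),q.mean(0).round(4),q[:,2].max().round(4)); return q
for n,a in {'teal':(232,213),'black':(240,310),'blue':(150,250),'jug':(228,138),'jar':(462,292)}.items():
    lo,hi={'blue':(.05,.08),'jug':(.06,.2),'jar':(.04,.2)}.get(n,(.115,.14)); q=zc(n,*a,lo,hi,28)
    try:
        if len(q)>20: print('  circ',circ(cv2.convexHull(q[:,:2].astype(np.float32))[:,0].astype(float)).round(4))
    except Exception as e: print(e)
c=np.hstack([cv2.resize(p[120:235,125:230],(400,438),interpolation=3),cv2.resize(p[180:300,290:396][:115,:105],(400,438),interpolation=3)])
cv2.imwrite('pics/crop1.png',c)
E
```

```text
red [258. 160.] 1360 circle@0.018 [ 0.5808 -0.0762  0.0558] z 0.011
teal [331. 164.] 1286 circle@0.018 [ 0.5707 -0.274   0.0547] z 0.0107
white [421. 215.] 2267 circle@0.018 [ 0.4373 -0.5127  0.0722] z 0.0063
white [330. 221.] 1289 circle@0.018 [ 0.4175 -0.2719  0.0543] z 0.0107
white [317. 280.] 744 circle@0.018 [ 0.2595 -0.2363  0.0401] z 0.0033
black [155. 198.] 545 circle@0.018 [0.4753 0.1996 0.0371] z 0.0812
black [257. 215.] 1329 circle@0.018 [ 0.4314 -0.0758  0.0551] z 0.011
teal 162 [0.6241 0.2062 0.1217] 0.1297
  circ [0.6221 0.2018 0.0335]
black 152 [0.4673 0.1847 0.122 ] 0.1291
  circ [0.4682 0.1812 0.0336]
blue 167 [0.5697 0.3602 0.0572] 0.0656
  circ [0.5653 0.3585 0.0345]
jug 296 [0.7593 0.2279 0.0771] 0.0907
  circ [0.7631 0.2244 0.0399]
jar 497 [ 0.5013 -0.1717  0.0722] 0.0972
  circ [ 0.5029 -0.1725  0.0317]
```

View pics/crop1.png

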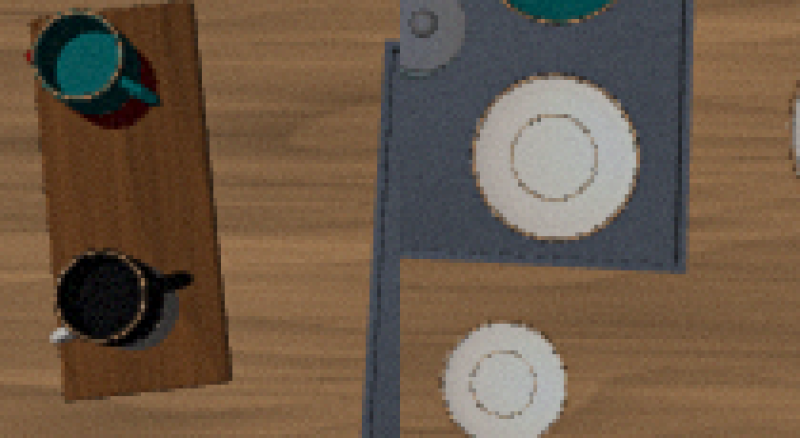

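The crop confirms the white choice: the tray saucer is clearly larger than the one below it and smaller than the far-right one. The teal handle points lower right (about -120° in world), black points right, red's stub points left, and white's points lower left. Next I'll refine the cup centres with both cameras.

Run:
```python
from h import *
z=np.load('top0.npz');it=viewer.camera_info('top');ws=np.load('side0.npz');isd=viewer.camera_info('side')
Wt=world('',z['d'],it);Ws=world('',ws['d'],isd)
def fit(W,c,lo,hi,r=.036):
    q=W.reshape(-1,3);c=np.array(c)
    for _ in range(5):
        m=(q[:,2]>lo)&(q[:,2]<hi)&(np.hypot(*(q[:,:2]-c[:2]).T)<r)
        f=circ(q[m]);c=f[:2]
    return f.round(4),m.sum()
for n,c in {'teal':(.622,.203),'black':(.468,.185)}.items():
    for W in (Wt,Ws): print(n,fit(W,c,.120,.129))
    for nm,W in (('t',Wt),('s',Ws)):   # handle points
        q=W.reshape(-1,3); f=np.array(fit(W,c,.120,.129)[0][:2]); e=q[:,:2]-f;r=np.hypot(*e.T)
        for l,a,b in (('up',.085,.118),('low',.03,.064)):
            m=(r>.042)&(r<.06)&(q[:,2]>a)&(q[:,2]<b); 
            if m.sum(): print('  ',nm,l,m.sum(),np.degrees(np.arctan2(*np.median(e[m],0)[::-1])).round(0))
# saucers in side view
p=ws['p'];hsv=cv2.cvtColor(p,cv2.COLOR_BGR2HSV);H,S,V=[hsv[...,k].astype(int) for k in range(3)]
M={'red':((H<8)|(H>172))&(S>150)&(V>60),'teal':(abs(H-88)<10)&(S>100),'white':(S<50)&(V>150),'black':(V<45)}
for n,m in M.items():
    k,l,st,c=cv2.connectedComponentsWithStats(m.astype(np.uint8))
    for j in range(1,k):
        if 300<st[j,4]<8000 and 190<c[j][0]<320 and 140<c[j][1]<240:
            cs,_=cv2.findContours((l==j).astype(np.uint8),cv2.RETR_EXTERNAL,cv2.CHAIN_APPROX_NONE)
            print(n,c[j].round(),circ(ray(isd,max(cs,key=len)[:,0],.017)).round(4))
```

```text
teal (array([0.625 , 0.2073, 0.0289]), np.int64(116))
teal (array([0.6239, 0.2093, 0.0288]), np.int64(147))
   t up 23 -119.0
   t low 2 76.0
   s up 39 -119.0
   s low 34 76.0
black (array([0.4668, 0.1865, 0.0288]), np.int64(116))
black (array([0.4656, 0.1889, 0.0289]), np.int64(141))
   t up 25 -76.0
   t low 18 119.0
   s up 12 -74.0
   s low 28 117.0
red [223. 208.] [ 0.5799 -0.0767  0.055 ]
teal [239. 164.] [ 0.5713 -0.2763  0.0527]
white [286. 171.] [ 0.4159 -0.2729  0.0541]
black [274. 214.] [ 0.4275 -0.0824  0.0483]
```

```bash
python3 -m handwheel '[{"hand":0,"dx":0.2,"dy":-0.2,"dz":0,"rx":0,"ry":0,"rz":-0.04},{"hand":0,"dx":0.4,"dy":-0.4,"dz":0,"rx":0,"ry":0,"rz":-0.08},{"hand":0,"dx":0.5,"dy":-0.5,"dz":0,"rx":0,"ry":0,"rz":-0.12},{"hand":0,"dx":0.6,"dy":-0.6,"dz":0,"rx":0,"ry":0,"rz":-0.16},{"hand":0,"dx":0.7,"dy":-0.7,"dz":0,"rx":0,"ry":0,"rz":-0.2},{"hand":0,"dx":0.8,"dy":-0.8,"dz":0,"rx":0,"ry":0,"rz":-0.24},{"hand":0,"dx":0.9,"dy":-0.9,"dz":0,"rx":0,"ry":0,"rz":-0.28},{"hand":0,"dx":1,"dy":-1,"dz":0,"rx":0,"ry":0,"rz":-0.32},{"hand":0,"dx":1,"dy":-1,"dz":0,"rx":0,"ry":0,"rz":-0.35},{"hand":0,"dx":1,"dy":-1,"dz":0,"rx":0,"ry":0,"rz":-0.37}]' 60
cat >> h.py <<'E'
def go(x,y,z):
    s=sensors.get_state();from scipy.spatial.transform import Rotation as Ro
    R=Ro.from_rotvec(s['ee_rot']); 
    print('tcp',s['tcp_pos'].round(4),'yaw',np.degrees(np.arctan2(R.as_matrix()[1,0],R.as_matrix()[0,0])).round(1),'z',R.as_matrix()[:,2].round(3),'F',s['contact_force'].round(1),'op',s['opening'].round(4),'t',round(float(s['t']),2))
    print('d/0.2',(R.inv().apply(np.array([x,y,z])-s['tcp_pos'])/.2).round(3))
E
python3 -c "
from h import *
go(.6245,.208,.23)"
```

```text
t: 0.93
tcp_pos: [0.3526, -0.3084, 0.2309]
ee_rot: [-2.212, -2.229, -0.0]
contact_force: [1.1, -0.7, -0.4]
opening: 0.0857
gripper_force: 0.0Traceback (most recent call last):
  File "<string>", line 3, in <module>
    go(.6245,.208,.23)
    ~~^^^^^^^^^^^^^^^^
  File "h.py", line 18, in go
    print('tcp',s['tcp_pos'].round(4),'yaw',np.degrees(np.arctan2(R.as_matrix()[1,0],R.as_matrix()[0,0])).round(1),'z',R.as_matrix()[:,2].round(3),'F',s['contact_force'].round(1),'op',s['opening'].round(4),'t',round(float(s['t']),2))
                                                                                                                                                                                        ^^^^^^^^^^^^^^^^^^
AttributeError: 'float' object has no attribute 'round'
```

```bash
sed -i "s/s\['opening'\].round(4)/round(float(s['opening']),4)/" h.py
python3 -m handwheel '[{"hand":0,"dx":0.12,"dy":0.06,"dz":0,"rx":0,"ry":0,"rz":0},{"hand":0,"dx":0.25,"dy":0.12,"dz":0,"rx":0,"ry":0,"rz":0},{"hand":0,"dx":0.37,"dy":0.18,"dz":0,"rx":0,"ry":0,"rz":0},{"hand":0,"dx":0.5,"dy":0.25,"dz":0,"rx":0,"ry":0,"rz":0},{"hand":0,"dx":0.62,"dy":0.31,"dz":0,"rx":0,"ry":0,"rz":0},{"hand":0,"dx":0.75,"dy":0.37,"dz":0,"rx":0,"ry":0,"rz":0},{"hand":0,"dx":0.87,"dy":0.43,"dz":0,"rx":0,"ry":0,"rz":0},{"hand":0,"dx":1,"dy":0.5,"dz":0,"rx":0,"ry":0,"rz":0},{"hand":0,"dx":1,"dy":0.5,"dz":0,"rx":0,"ry":0,"rz":0},{"hand":0,"dx":1,"dy":0.5,"dz":0,"rx":0,"ry":0,"rz":0}]'
python3 -m handwheel '[{"hand":0,"dx":0.12,"dy":0.06,"dz":0,"rx":0,"ry":0,"rz":0},{"hand":0,"dx":0.25,"dy":0.12,"dz":0,"rx":0,"ry":0,"rz":0},{"hand":0,"dx":0.37,"dy":0.18,"dz":0,"rx":0,"ry":0,"rz":0},{"hand":0,"dx":0.5,"dy":0.25,"dz":0,"rx":0,"ry":0,"rz":0},{"hand":0,"dx":0.62,"dy":0.31,"dz":0,"rx":0,"ry":0,"rz":0},{"hand":0,"dx":0.75,"dy":0.37,"dz":0,"rx":0,"ry":0,"rz":0},{"hand":0,"dx":0.87,"dy":0.43,"dz":0,"rx":0,"ry":0,"rz":0},{"hand":0,"dx":1,"dy":0.5,"dz":0,"rx":0,"ry":0,"rz":0},{"hand":0,"dx":1,"dy":0.5,"dz":0,"rx":0,"ry":0,"rz":0},{"hand":0,"dx":1,"dy":0.5,"dz":0,"rx":0,"ry":0,"rz":0}]' >/dev/null
python3 -c "
from h import *
go(.6245,.208,.23)"
```

```text
t: 1.77
tcp_pos: [0.4523, -0.1094, 0.2309]
ee_rot: [-2.217, -2.225, 0.001]
contact_force: [0.4, -0.8, 0.2]
opening: 0.0853
gripper_force: 0.0
tcp [0.5525 0.0893 0.2308] yaw 90.1 z [-0.001 -0.001 -1.   ] F [ 0.1 -0.5 -0.5] op 0.0851 t 2.6
d/0.2 [0.593 0.361 0.003]
```

```bash
python3 -m handwheel '[{"hand":0,"dx":0.1,"dy":0.06,"dz":0,"rx":0,"ry":0,"rz":0},{"hand":0,"dx":0.2,"dy":0.12,"dz":0,"rx":0,"ry":0,"rz":0},{"hand":0,"dx":0.3,"dy":0.18,"dz":0,"rx":0,"ry":0,"rz":0},{"hand":0,"dx":0.4,"dy":0.24,"dz":0,"rx":0,"ry":0,"rz":0},{"hand":0,"dx":0.5,"dy":0.3,"dz":0,"rx":0,"ry":0,"rz":0},{"hand":0,"dx":0.595,"dy":0.36,"dz":0,"rx":0,"ry":0,"rz":0},{"hand":0,"dx":0.595,"dy":0.36,"dz":0.15,"rx":0,"ry":0,"rz":0},{"hand":0,"dx":0.595,"dy":0.36,"dz":0.3,"rx":0,"ry":0,"rz":0},{"hand":0,"dx":0.595,"dy":0.36,"dz":0.4,"rx":0,"ry":0,"rz":0},{"hand":0,"dx":0.595,"dy":0.36,"dz":0.4,"rx":0,"ry":0,"rz":0}]' >/dev/null
python3 -c "
from h import *
go(.6245,.208,.088)
p,d=viewer.camera('wrist');cv2.imwrite('pics/w1.png',p);np.savez('w1.npz',p=p,d=d)
p,d=viewer.camera('side');cv2.imwrite('pics/s1.png',cv2.resize(p[200:384,60:300],(720,552)))
c=np.hstack([cv2.resize(cv2.imread('pics/w1.png'),(400,300)),cv2.resize(p[220:384,100:300],(400,300))]);cv2.imwrite('pics/c2.png',c)"
```

```text
tcp [0.62   0.2055 0.1454] yaw 89.9 z [-0.011 -0.003 -1.   ] F [-2.2 -0.4 -0.4] op 0.0855 t 3.43
d/0.2 [0.013 0.026 0.287]
```

View pics/c2.png

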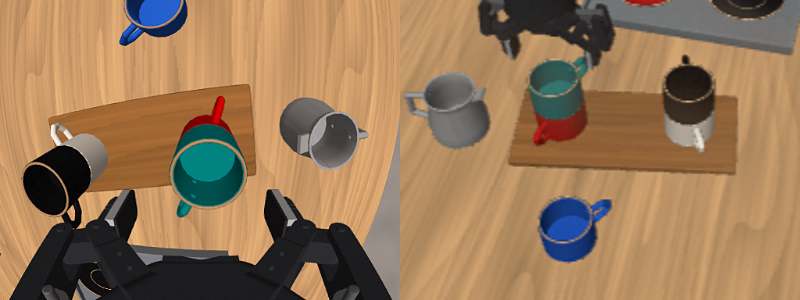

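The wrist view shows the teal cup at (208,165) between the fingers, a few pixels off only because the arm was still settling. The side view agrees. I'll descend and then close.

```bash
python3 -m handwheel '[{"hand":0,"dx":0,"dy":0,"dz":0,"rx":0,"ry":0,"rz":0},{"hand":0,"dx":0,"dy":0,"dz":0.04,"rx":0,"ry":0,"rz":0},{"hand":0,"dx":0,"dy":0,"dz":0.08,"rx":0,"ry":0,"rz":0},{"hand":0,"dx":0,"dy":0,"dz":0.12,"rx":0,"ry":0,"rz":0},{"hand":0,"dx":0,"dy":0,"dz":0.16,"rx":0,"ry":0,"rz":0},{"hand":0,"dx":0,"dy":0,"dz":0.2,"rx":0,"ry":0,"rz":0},{"hand":0,"dx":0,"dy":0,"dz":0.24,"rx":0,"ry":0,"rz":0},{"hand":0,"dx":0,"dy":0,"dz":0.28,"rx":0,"ry":0,"rz":0},{"hand":0,"dx":0,"dy":0,"dz":0.31,"rx":0,"ry":0,"rz":0},{"hand":0,"dx":0,"dy":0,"dz":0.31,"rx":0,"ry":0,"rz":0}]' 
python3 -c "
from h import *
go(.6245,.208,.088)
p,d=viewer.camera('side');cv2.imwrite('pics/c3.png',cv2.resize(p[220:320,140:280],(700,500)))"
```

```text
t: 4.37
tcp_pos: [0.6228, 0.2084, 0.0871]
ee_rot: [-2.22, -2.221, 0.005]
contact_force: [-0.6, -0.6, 0.2]
opening: 0.0855
gripper_force: 0.0
tcp [0.6228 0.2084 0.0871] yaw 90.0 z [-0.003 -0.001 -1.   ] F [-0.6 -0.6  0.2] op 0.0855 t 4.37
d/0.2 [-0.002  0.008 -0.004]
```

View pics/c3.png

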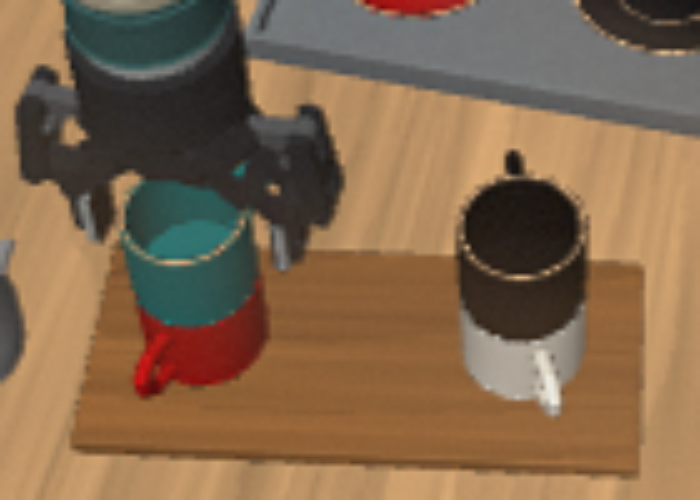

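The teal cup sits between the open fingers, with its handle clear. Closing now.

```bash
python3 -m handwheel '[{"hand":0.1,"dx":0,"dy":0.005,"dz":0,"rx":0,"ry":0,"rz":0},{"hand":0.2,"dx":0,"dy":0.005,"dz":0,"rx":0,"ry":0,"rz":0},{"hand":0.3,"dx":0,"dy":0.005,"dz":0,"rx":0,"ry":0,"rz":0},{"hand":0.4,"dx":0,"dy":0.005,"dz":0,"rx":0,"ry":0,"rz":0},{"hand":0.5,"dx":0,"dy":0.005,"dz":0,"rx":0,"ry":0,"rz":0},{"hand":0.6,"dx":0,"dy":0.005,"dz":0,"rx":0,"ry":0,"rz":0},{"hand":0.8,"dx":0,"dy":0.005,"dz":0,"rx":0,"ry":0,"rz":0},{"hand":1,"dx":0,"dy":0.005,"dz":0,"rx":0,"ry":0,"rz":0},{"hand":1,"dx":0,"dy":0.005,"dz":0,"rx":0,"ry":0,"rz":0},{"hand":1,"dx":0,"dy":0.005,"dz":0,"rx":0,"ry":0,"rz":0}]' 40
python3 -m handwheel '[{"hand":1,"dx":0,"dy":0,"dz":-0.02,"rx":0,"ry":0,"rz":0},{"hand":1,"dx":0,"dy":0,"dz":-0.05,"rx":0,"ry":0,"rz":0},{"hand":1,"dx":0,"dy":0,"dz":-0.1,"rx":0,"ry":0,"rz":0},{"hand":1,"dx":0,"dy":0,"dz":-0.16,"rx":0,"ry":0,"rz":0},{"hand":1,"dx":0,"dy":0,"dz":-0.22,"rx":0,"ry":0,"rz":0},{"hand":1,"dx":0,"dy":0,"dz":-0.3,"rx":0,"ry":0,"rz":0},{"hand":1,"dx":0,"dy":0,"dz":-0.38,"rx":0,"ry":0,"rz":0},{"hand":1,"dx":0,"dy":0,"dz":-0.46,"rx":0,"ry":0,"rz":0},{"hand":1,"dx":0,"dy":0,"dz":-0.54,"rx":0,"ry":0,"rz":0},{"hand":1,"dx":0,"dy":0,"dz":-0.6,"rx":0,"ry":0,"rz":0}]'
python3 -c "
from h import *
go(.571,-.275,.2)
p,d=viewer.camera('side');cv2.imwrite('pics/c4.png',cv2.resize(p[160:320,100:300],(750,600)))"
```

```text
t: 5.25
tcp_pos: [0.6262, 0.2088, 0.0904]
ee_rot: [2.22, 2.221, 0.003]
contact_force: [0.2, 1.3, 6.0]
opening: 0.0615
gripper_force: 44.1
t: 6.08
tcp_pos: [0.6261, 0.2088, 0.2124]
ee_rot: [2.22, 2.221, 0.004]
contact_force: [0.4, -0.4, -1.5]
opening: 0.0615
gripper_force: 43.8
tcp [0.6261 0.2088 0.2124] yaw 90.0 z [ 0.003  0.001 -1.   ] F [ 0.4 -0.4 -1.5] op 0.0615 t 6.08
d/0.2 [-2.419 -0.276  0.059]
```

View pics/c4.png

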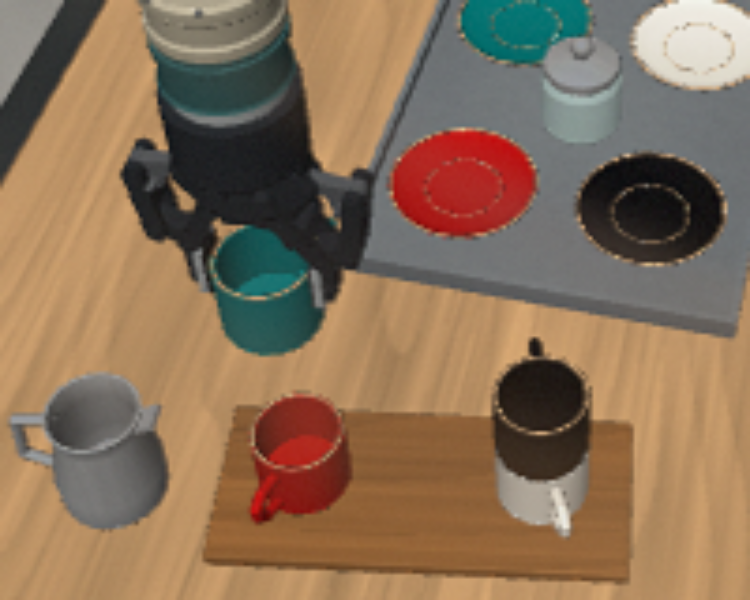

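The teal cup has been lifted out, upright, and the red cup stayed in place. Carrying it to the teal saucer.

```bash
python3 -m handwheel '[{"hand":1,"dx":-0.05,"dy":-0.01,"dz":0,"rx":0,"ry":0,"rz":0},{"hand":1,"dx":-0.15,"dy":-0.02,"dz":0,"rx":0,"ry":0,"rz":0},{"hand":1,"dx":-0.27,"dy":-0.03,"dz":0,"rx":0,"ry":0,"rz":0},{"hand":1,"dx":-0.39,"dy":-0.04,"dz":0,"rx":0,"ry":0,"rz":0},{"hand":1,"dx":-0.51,"dy":-0.05,"dz":0,"rx":0,"ry":0,"rz":0},{"hand":1,"dx":-0.63,"dy":-0.06,"dz":0,"rx":0,"ry":0,"rz":0},{"hand":1,"dx":-0.74,"dy":-0.07,"dz":0,"rx":0,"ry":0,"rz":0},{"hand":1,"dx":-0.84,"dy":-0.08,"dz":0,"rx":0,"ry":0,"rz":0},{"hand":1,"dx":-0.93,"dy":-0.09,"dz":0,"rx":0,"ry":0,"rz":0},{"hand":1,"dx":-1,"dy":-0.1,"dz":0,"rx":0,"ry":0,"rz":0}]' >/dev/null
python3 -m handwheel '[{"hand":1,"dx":-0.09,"dy":-0.01,"dz":0,"rx":0,"ry":0,"rz":0},{"hand":1,"dx":-0.19,"dy":-0.02,"dz":0,"rx":0,"ry":0,"rz":0},{"hand":1,"dx":-0.3,"dy":-0.03,"dz":0,"rx":0,"ry":0,"rz":0},{"hand":1,"dx":-0.41,"dy":-0.04,"dz":0,"rx":0,"ry":0,"rz":0},{"hand":1,"dx":-0.52,"dy":-0.05,"dz":0,"rx":0,"ry":0,"rz":0},{"hand":1,"dx":-0.63,"dy":-0.06,"dz":0,"rx":0,"ry":0,"rz":0},{"hand":1,"dx":-0.74,"dy":-0.07,"dz":0,"rx":0,"ry":0,"rz":0},{"hand":1,"dx":-0.84,"dy":-0.08,"dz":0,"rx":0,"ry":0,"rz":0},{"hand":1,"dx":-0.93,"dy":-0.09,"dz":0,"rx":0,"ry":0,"rz":0},{"hand":1,"dx":-1,"dy":-0.1,"dz":0,"rx":0,"ry":0,"rz":0}]' >/dev/null
python3 -m handwheel '[{"hand":1,"dx":-0.07,"dy":-0.01,"dz":0,"rx":0,"ry":0,"rz":0},{"hand":1,"dx":-0.15,"dy":-0.02,"dz":0,"rx":0,"ry":0,"rz":0},{"hand":1,"dx":-0.23,"dy":-0.04,"dz":0.05,"rx":0,"ry":0,"rz":0},{"hand":1,"dx":-0.31,"dy":-0.06,"dz":0.1,"rx":0,"ry":0,"rz":0},{"hand":1,"dx":-0.38,"dy":-0.07,"dz":0.18,"rx":0,"ry":0,"rz":0},{"hand":1,"dx":-0.42,"dy":-0.075,"dz":0.26,"rx":0,"ry":0,"rz":0},{"hand":1,"dx":-0.42,"dy":-0.075,"dz":0.34,"rx":0,"ry":0,"rz":0},{"hand":1,"dx":-0.42,"dy":-0.075,"dz":0.42,"rx":0,"ry":0,"rz":0},{"hand":1,"dx":-0.42,"dy":-0.075,"dz":0.48,"rx":0,"ry":0,"rz":0},{"hand":1,"dx":-0.42,"dy":-0.075,"dz":0.5,"rx":0,"ry":0,"rz":0}]' >/dev/null
python3 -c "
from h import *
go(.571,-.275,.037)
p,d=viewer.camera('wrist')
q=viewer.camera('side')[0]
cv2.imwrite('pics/c5.png',np.hstack([cv2.resize(p,(400,300)),cv2.resize(q[90:240,160:360],(400,300))]))"
```

```text
tcp [ 0.5688 -0.2747  0.1066] yaw 90.0 z [-0.004  0.002 -1.   ] F [ 0.6  0.4 -2.2] op 0.0612 t 8.63
d/0.2 [-0.002  0.012  0.348]
```

View pics/c5.png

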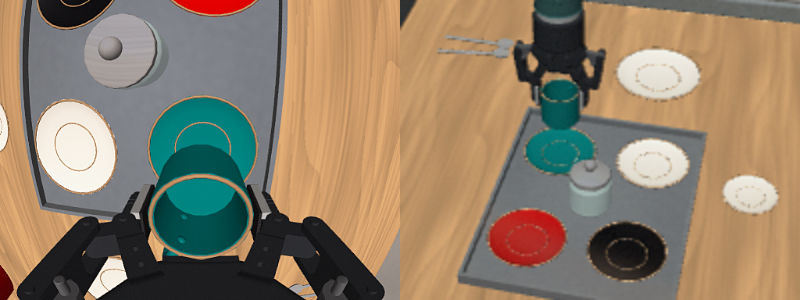

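The cup hangs over the teal saucer and is roughly in line with it. Lowering to about 4 mm above contact.

```bash
python3 -m handwheel '[{"hand":1,"dx":0,"dy":0.005,"dz":0.05,"rx":0,"ry":0,"rz":0},{"hand":1,"dx":0,"dy":0.005,"dz":0.1,"rx":0,"ry":0,"rz":0},{"hand":1,"dx":0,"dy":0.005,"dz":0.15,"rx":0,"ry":0,"rz":0},{"hand":1,"dx":0,"dy":0.005,"dz":0.2,"rx":0,"ry":0,"rz":0},{"hand":1,"dx":0,"dy":0.005,"dz":0.24,"rx":0,"ry":0,"rz":0},{"hand":1,"dx":0,"dy":0.005,"dz":0.27,"rx":0,"ry":0,"rz":0},{"hand":1,"dx":0,"dy":0.005,"dz":0.29,"rx":0,"ry":0,"rz":0},{"hand":1,"dx":0,"dy":0.005,"dz":0.31,"rx":0,"ry":0,"rz":0},{"hand":1,"dx":0,"dy":0.005,"dz":0.31,"rx":0,"ry":0,"rz":0},{"hand":1,"dx":0,"dy":0.005,"dz":0.31,"rx":0,"ry":0,"rz":0}]' >/dev/null
python3 - <<'E'
from h import *
go(.571,-.275,.037)
# depth-based check of cup rim and saucer in both cams
for n in ('side','top'):
    p,d=viewer.camera(n);W=world('',d,viewer.camera_info(n)).reshape(-1,3)
    hs=cv2.cvtColor(p,cv2.COLOR_BGR2HSV).reshape(-1,3).astype(int);t=(abs(hs[:,0]-88)<12)&(hs[:,1]>90)
    m=t&(np.hypot(W[:,0]-.571,W[:,1]+.275)<.06)&(W[:,2]>.03)
    if m.sum(): print(n,m.sum(),'top z',np.percentile(W[m][:,2],[2,98]).round(4))
E
```

```text
tcp [ 0.5715 -0.2754  0.0473] yaw 90.0 z [ 0. -0. -1.] F [-0.5 -0.9 -2. ] op 0.0615 t 9.57
d/0.2 [ 0.002 -0.002  0.051]
side 999 top z [0.0356 0.4634]
top 11 top z [0.1084 0.4704]
```

```bash
python3 -m handwheel '[{"hand":1,"dx":0,"dy":0,"dz":0.01,"rx":0,"ry":0,"rz":0},{"hand":1,"dx":0,"dy":0,"dz":0.02,"rx":0,"ry":0,"rz":0},{"hand":1,"dx":0,"dy":0,"dz":0.03,"rx":0,"ry":0,"rz":0},{"hand":1,"dx":0,"dy":0,"dz":0.035,"rx":0,"ry":0,"rz":0},{"hand":1,"dx":0,"dy":0,"dz":0.04,"rx":0,"ry":0,"rz":0},{"hand":1,"dx":0,"dy":0,"dz":0.045,"rx":0,"ry":0,"rz":0},{"hand":1,"dx":0,"dy":0,"dz":0.045,"rx":0,"ry":0,"rz":0},{"hand":1,"dx":0,"dy":0,"dz":0.045,"rx":0,"ry":0,"rz":0},{"hand":1,"dx":0,"dy":0,"dz":0.045,"rx":0,"ry":0,"rz":0},{"hand":1,"dx":0,"dy":0,"dz":0.045,"rx":0,"ry":0,"rz":0}]'
```

```text
t: 10.5
tcp_pos: [0.5715, -0.2755, 0.0384]
ee_rot: [2.221, 2.222, 0.0]
contact_force: [-0.3, -0.0, -1.6]
opening: 0.0613
gripper_force: 43.9
```

```bash
python3 -m handwheel '[{"hand":1,"dx":0,"dy":0,"dz":0.002,"rx":0,"ry":0,"rz":0},{"hand":1,"dx":0,"dy":0,"dz":0.004,"rx":0,"ry":0,"rz":0},{"hand":1,"dx":0,"dy":0,"dz":0.006,"rx":0,"ry":0,"rz":0},{"hand":1,"dx":0,"dy":0,"dz":0.008,"rx":0,"ry":0,"rz":0},{"hand":1,"dx":0,"dy":0,"dz":0.01,"rx":0,"ry":0,"rz":0},{"hand":1,"dx":0,"dy":0,"dz":0.01,"rx":0,"ry":0,"rz":0},{"hand":1,"dx":0,"dy":0,"dz":0.01,"rx":0,"ry":0,"rz":0},{"hand":1,"dx":0,"dy":0,"dz":0.01,"rx":0,"ry":0,"rz":0},{"hand":1,"dx":0,"dy":0,"dz":0.01,"rx":0,"ry":0,"rz":0},{"hand":1,"dx":0,"dy":0,"dz":0.01,"rx":0,"ry":0,"rz":0}]'
```

```text
t: 11.33
tcp_pos: [0.5715, -0.2755, 0.0375]
ee_rot: [2.221, 2.221, -0.0]
contact_force: [-2.5, 0.5, 5.0]
opening: 0.0619
gripper_force: 44.5
```

Contact: the force went from -1.6 to +5 N at TCP z 0.0375. Opening slowly, then rising.

```bash
python3 -m handwheel '[{"hand":0.25,"dx":0,"dy":0,"dz":0,"rx":0,"ry":0,"rz":0},{"hand":0.22,"dx":0,"dy":0,"dz":0,"rx":0,"ry":0,"rz":0},{"hand":0.18,"dx":0,"dy":0,"dz":0,"rx":0,"ry":0,"rz":0},{"hand":0.14,"dx":0,"dy":0,"dz":0,"rx":0,"ry":0,"rz":0},{"hand":0.1,"dx":0,"dy":0,"dz":0,"rx":0,"ry":0,"rz":0},{"hand":0.05,"dx":0,"dy":0,"dz":0,"rx":0,"ry":0,"rz":0},{"hand":0,"dx":0,"dy":0,"dz":0,"rx":0,"ry":0,"rz":0},{"hand":0,"dx":0,"dy":0,"dz":0,"rx":0,"ry":0,"rz":0},{"hand":0,"dx":0,"dy":0,"dz":0,"rx":0,"ry":0,"rz":0},{"hand":0,"dx":0,"dy":0,"dz":0,"rx":0,"ry":0,"rz":0}]' 
python3 -m handwheel '[{"hand":0,"dx":0,"dy":0,"dz":-0.05,"rx":0,"ry":0,"rz":0},{"hand":0,"dx":0,"dy":0,"dz":-0.12,"rx":0,"ry":0,"rz":0},{"hand":0,"dx":0,"dy":0,"dz":-0.2,"rx":0,"ry":0,"rz":0},{"hand":0,"dx":0,"dy":0,"dz":-0.28,"rx":0,"ry":0,"rz":0},{"hand":0,"dx":0,"dy":0,"dz":-0.38,"rx":0,"ry":0,"rz":0},{"hand":0,"dx":0,"dy":0,"dz":-0.48,"rx":0,"ry":0,"rz":0},{"hand":0,"dx":0,"dy":0,"dz":-0.58,"rx":0,"ry":0,"rz":0},{"hand":0,"dx":0,"dy":0,"dz":-0.68,"rx":0,"ry":0,"rz":0},{"hand":0,"dx":0.1,"dy":0,"dz":-0.78,"rx":0,"ry":0,"rz":0},{"hand":0,"dx":0.2,"dy":0,"dz":-0.82,"rx":0,"ry":0,"rz":0}]' >/dev/null
cat >> h.py <<'E'
def rim(c,lo,hi,W):
    q=W.reshape(-1,3);c=np.array(c)
    for _ in range(5):
        m=(q[:,2]>lo)&(q[:,2]<hi)&(np.hypot(*(q[:,:2]-c[:2]).T)<.035); f=circ(q[m]); c=f[:2]
    return f.round(4),int(m.sum())
E
python3 - <<'E'
from h import *
go(.466,.188,.2)
for n in ('side',):
    p,d=viewer.camera(n);W=world('',d,viewer.camera_info(n))
    print('teal placed',rim((.571,-.275),.067,.076,W)); print('red cup',rim((.624,.208),.068,.078,W)); 
q=p[90:240,160:360]; cv2.imwrite('pics/c6.png',cv2.resize(q,(600,450)))
E
```

```text
t: 12.17
tcp_pos: [0.5715, -0.2754, 0.0363]
ee_rot: [2.221, 2.222, 0.0]
contact_force: [0.9, -0.3, 0.6]
opening: 0.0852
gripper_force: 0.0
tcp [ 0.5731 -0.2367  0.2047] yaw 89.9 z [ 0.005 -0.003 -1.   ] F [-0.7 -0.2 -0.1] op 0.0857 t 13.0
d/0.2 [ 2.123 -0.539  0.014]
teal placed (array([ 0.5689, -0.2742,  0.0292]), 74)
red cup (array([0.6238, 0.209 , 0.0285]), 137)
```

View pics/c6.png

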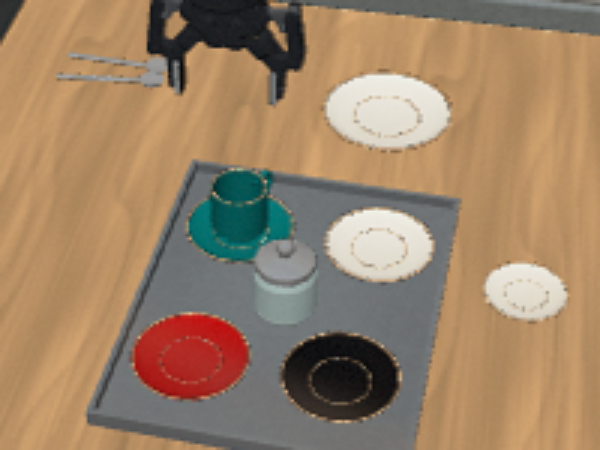

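The teal cup stands upright on its saucer, within about 2 mm of centre, and the saucer has not moved. Next is the black cup.

```bash
python3 -m handwheel '[{"hand":0,"dx":0.12,"dy":-0.03,"dz":0,"rx":0,"ry":0,"rz":0},{"hand":0,"dx":0.25,"dy":-0.06,"dz":0,"rx":0,"ry":0,"rz":0},{"hand":0,"dx":0.37,"dy":-0.09,"dz":0,"rx":0,"ry":0,"rz":0},{"hand":0,"dx":0.5,"dy":-0.12,"dz":0,"rx":0,"ry":0,"rz":0},{"hand":0,"dx":0.62,"dy":-0.15,"dz":0,"rx":0,"ry":0,"rz":0},{"hand":0,"dx":0.75,"dy":-0.18,"dz":0,"rx":0,"ry":0,"rz":0},{"hand":0,"dx":0.87,"dy":-0.22,"dz":0,"rx":0,"ry":0,"rz":0},{"hand":0,"dx":1,"dy":-0.25,"dz":0,"rx":0,"ry":0,"rz":0},{"hand":0,"dx":1,"dy":-0.25,"dz":0,"rx":0,"ry":0,"rz":0},{"hand":0,"dx":1,"dy":-0.25,"dz":0,"rx":0,"ry":0,"rz":0}]' >/dev/null
python3 -m handwheel '[{"hand":0,"dx":0.12,"dy":-0.03,"dz":0,"rx":0,"ry":0,"rz":0},{"hand":0,"dx":0.25,"dy":-0.06,"dz":0,"rx":0,"ry":0,"rz":0},{"hand":0,"dx":0.37,"dy":-0.09,"dz":0,"rx":0,"ry":0,"rz":0},{"hand":0,"dx":0.5,"dy":-0.12,"dz":0,"rx":0,"ry":0,"rz":0},{"hand":0,"dx":0.62,"dy":-0.15,"dz":0,"rx":0,"ry":0,"rz":0},{"hand":0,"dx":0.75,"dy":-0.18,"dz":0,"rx":0,"ry":0,"rz":0},{"hand":0,"dx":0.87,"dy":-0.22,"dz":0,"rx":0,"ry":0,"rz":0},{"hand":0,"dx":1,"dy":-0.25,"dz":0,"rx":0,"ry":0,"rz":0},{"hand":0,"dx":1,"dy":-0.25,"dz":0,"rx":0,"ry":0,"rz":0},{"hand":0,"dx":1,"dy":-0.25,"dz":0,"rx":0,"ry":0,"rz":0}]' >/dev/null
python3 -m handwheel '[{"hand":0,"dx":0.05,"dy":-0.01,"dz":0,"rx":0,"ry":0,"rz":0},{"hand":0,"dx":0.117,"dy":-0.028,"dz":0.04,"rx":0,"ry":0,"rz":0},{"hand":0,"dx":0.117,"dy":-0.028,"dz":0.08,"rx":0,"ry":0,"rz":0},{"hand":0,"dx":0.117,"dy":-0.028,"dz":0.12,"rx":0,"ry":0,"rz":0},{"hand":0,"dx":0.117,"dy":-0.028,"dz":0.16,"rx":0,"ry":0,"rz":0},{"hand":0,"dx":0.117,"dy":-0.028,"dz":0.2,"rx":0,"ry":0,"rz":0},{"hand":0,"dx":0.117,"dy":-0.028,"dz":0.24,"rx":0,"ry":0,"rz":0},{"hand":0,"dx":0.117,"dy":-0.028,"dz":0.25,"rx":0,"ry":0,"rz":0},{"hand":0,"dx":0.117,"dy":-0.028,"dz":0.25,"rx":0,"ry":0,"rz":0},{"hand":0,"dx":0.117,"dy":-0.028,"dz":0.25,"rx":0,"ry":0,"rz":0}]' >/dev/null
python3 - <<'E'
from h import *
go(.466,.188,.088)
p,d=viewer.camera('wrist'); q,d=viewer.camera('side');W=world('',d,viewer.camera_info('side'))
print(rim((.466,.188),.12,.129,W))
cv2.imwrite('pics/c7.png',np.hstack([cv2.resize(p,(400,300)),cv2.resize(q[180:330,140:340],(400,300))]))
E
```

```text
tcp [0.4657 0.1878 0.1502] yaw 90.0 z [-0. -0. -1.] F [0.4 0.5 0.7] op 0.0854 t 15.55
d/0.2 [0.001 0.002 0.311]
(array([0.4655, 0.1888, 0.0289]), 142)
```

View pics/c7.png

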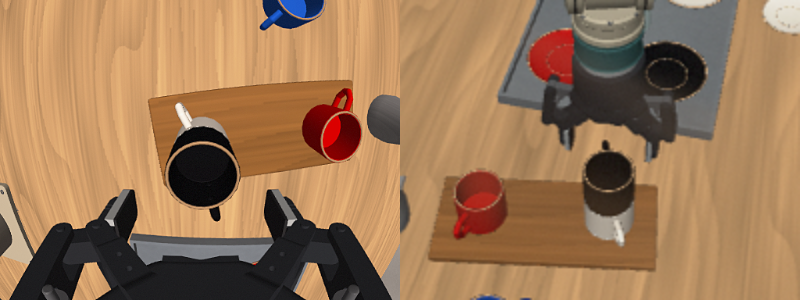

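The black cup at (201,175) is centred between the fingers. Descending, closing and lifting.

```bash
python3 -m handwheel '[{"hand":0,"dx":0,"dy":0,"dz":0.04,"rx":0,"ry":0,"rz":0},{"hand":0,"dx":0,"dy":0,"dz":0.08,"rx":0,"ry":0,"rz":0},{"hand":0,"dx":0,"dy":0,"dz":0.12,"rx":0,"ry":0,"rz":0},{"hand":0,"dx":0,"dy":0,"dz":0.16,"rx":0,"ry":0,"rz":0},{"hand":0,"dx":0,"dy":0,"dz":0.2,"rx":0,"ry":0,"rz":0},{"hand":0,"dx":0,"dy":0,"dz":0.24,"rx":0,"ry":0,"rz":0},{"hand":0,"dx":0,"dy":0,"dz":0.28,"rx":0,"ry":0,"rz":0},{"hand":0,"dx":0,"dy":0,"dz":0.305,"rx":0,"ry":0,"rz":0},{"hand":0,"dx":0,"dy":0,"dz":0.305,"rx":0,"ry":0,"rz":0},{"hand":0,"dx":0,"dy":0,"dz":0.305,"rx":0,"ry":0,"rz":0}]' 
python3 -m handwheel '[{"hand":0.1,"dx":0,"dy":0,"dz":0,"rx":0,"ry":0,"rz":0},{"hand":0.2,"dx":0,"dy":0,"dz":0,"rx":0,"ry":0,"rz":0},{"hand":0.3,"dx":0,"dy":0,"dz":0,"rx":0,"ry":0,"rz":0},{"hand":0.4,"dx":0,"dy":0,"dz":0,"rx":0,"ry":0,"rz":0},{"hand":0.5,"dx":0,"dy":0,"dz":0,"rx":0,"ry":0,"rz":0},{"hand":0.6,"dx":0,"dy":0,"dz":0,"rx":0,"ry":0,"rz":0},{"hand":0.8,"dx":0,"dy":0,"dz":0,"rx":0,"ry":0,"rz":0},{"hand":1,"dx":0,"dy":0,"dz":0,"rx":0,"ry":0,"rz":0},{"hand":1,"dx":0,"dy":0,"dz":0,"rx":0,"ry":0,"rz":0},{"hand":1,"dx":0,"dy":0,"dz":0,"rx":0,"ry":0,"rz":0}]' 40
python3 -m handwheel '[{"hand":1,"dx":0,"dy":0,"dz":-0.02,"rx":0,"ry":0,"rz":0},{"hand":1,"dx":0,"dy":0,"dz":-0.05,"rx":0,"ry":0,"rz":0},{"hand":1,"dx":0,"dy":0,"dz":-0.1,"rx":0,"ry":0,"rz":0},{"hand":1,"dx":0,"dy":0,"dz":-0.16,"rx":0,"ry":0,"rz":0},{"hand":1,"dx":0,"dy":0,"dz":-0.22,"rx":0,"ry":0,"rz":0},{"hand":1,"dx":0,"dy":0,"dz":-0.3,"rx":0,"ry":0,"rz":0},{"hand":1,"dx":0,"dy":0,"dz":-0.38,"rx":0,"ry":0,"rz":0},{"hand":1,"dx":0,"dy":0,"dz":-0.46,"rx":0,"ry":0,"rz":0},{"hand":1,"dx":0,"dy":0,"dz":-0.54,"rx":0,"ry":0,"rz":0},{"hand":1,"dx":0,"dy":0,"dz":-0.6,"rx":0,"ry":0,"rz":0}]'
python3 - <<'E'
from h import *
go(.431,-.076,.037)
q,d=viewer.camera('side');W=world('',d,viewer.camera_info('side'))
print('white',rim((.466,.188),.067,.078,W))
E
```

```text
t: 16.48
tcp_pos: [0.4654, 0.1879, 0.0889]
ee_rot: [-2.221, -2.222, 0.001]
contact_force: [-0.3, 0.0, 0.0]
opening: 0.0858
gripper_force: 0.0
t: 17.32
tcp_pos: [0.4665, 0.1881, 0.0902]
ee_rot: [2.22, 2.221, 0.002]
contact_force: [-0.6, 0.1, 5.7]
opening: 0.0599
gripper_force: 43.5
t: 18.15
tcp_pos: [0.4657, 0.188, 0.2112]
ee_rot: [2.221, 2.222, 0.002]
contact_force: [-0.5, -0.3, -1.0]
opening: 0.0605
gripper_force: 43.7
tcp [0.4657 0.188  0.2112] yaw 90.0 z [ 0.001  0.    -1.   ] F [-0.5 -0.3 -1. ] op 0.0605 t 18.15
d/0.2 [-1.321 -0.175  0.87 ]
white (array([0.4655, 0.1887, 0.0289]), 148)
```

```bash
python3 -m handwheel '[{"hand":1,"dx":-0.04,"dy":-0.01,"dz":0,"rx":0,"ry":0,"rz":0},{"hand":1,"dx":-0.11,"dy":-0.02,"dz":0,"rx":0,"ry":0,"rz":0},{"hand":1,"dx":-0.19,"dy":-0.03,"dz":0,"rx":0,"ry":0,"rz":0},{"hand":1,"dx":-0.29,"dy":-0.04,"dz":0,"rx":0,"ry":0,"rz":0},{"hand":1,"dx":-0.39,"dy":-0.05,"dz":0,"rx":0,"ry":0,"rz":0},{"hand":1,"dx":-0.5,"dy":-0.06,"dz":0,"rx":0,"ry":0,"rz":0},{"hand":1,"dx":-0.6,"dy":-0.07,"dz":0,"rx":0,"ry":0,"rz":0},{"hand":1,"dx":-0.7,"dy":-0.08,"dz":0,"rx":0,"ry":0,"rz":0},{"hand":1,"dx":-0.8,"dy":-0.1,"dz":0,"rx":0,"ry":0,"rz":0},{"hand":1,"dx":-0.9,"dy":-0.12,"dz":0,"rx":0,"ry":0,"rz":0}]' >/dev/null
python3 -m handwheel '[{"hand":1,"dx":-0.1,"dy":-0.01,"dz":0,"rx":0,"ry":0,"rz":0},{"hand":1,"dx":-0.2,"dy":-0.02,"dz":0,"rx":0,"ry":0,"rz":0},{"hand":1,"dx":-0.29,"dy":-0.04,"dz":0.03,"rx":0,"ry":0,"rz":0},{"hand":1,"dx":-0.36,"dy":-0.05,"dz":0.08,"rx":0,"ry":0,"rz":0},{"hand":1,"dx":-0.4,"dy":-0.055,"dz":0.15,"rx":0,"ry":0,"rz":0},{"hand":1,"dx":-0.42,"dy":-0.055,"dz":0.23,"rx":0,"ry":0,"rz":0},{"hand":1,"dx":-0.42,"dy":-0.055,"dz":0.32,"rx":0,"ry":0,"rz":0},{"hand":1,"dx":-0.42,"dy":-0.055,"dz":0.41,"rx":0,"ry":0,"rz":0},{"hand":1,"dx":-0.42,"dy":-0.055,"dz":0.47,"rx":0,"ry":0,"rz":0},{"hand":1,"dx":-0.42,"dy":-0.055,"dz":0.5,"rx":0,"ry":0,"rz":0}]' >/dev/null
python3 -c "
from h import *
go(.431,-.076,.037)"
```

```text
tcp [ 0.4276 -0.0755  0.1064] yaw 90.0 z [-0.006  0.002 -1.   ] F [-1.2  0.5 -1.5] op 0.06 t 19.87
d/0.2 [-0.003  0.019  0.347]
```

```bash
python3 -m handwheel '[{"hand":1,"dx":0,"dy":0,"dz":0.05,"rx":0,"ry":0,"rz":0},{"hand":1,"dx":0,"dy":0,"dz":0.1,"rx":0,"ry":0,"rz":0},{"hand":1,"dx":0,"dy":0,"dz":0.15,"rx":0,"ry":0,"rz":0},{"hand":1,"dx":0,"dy":0,"dz":0.2,"rx":0,"ry":0,"rz":0},{"hand":1,"dx":0,"dy":0,"dz":0.24,"rx":0,"ry":0,"rz":0},{"hand":1,"dx":0,"dy":0,"dz":0.27,"rx":0,"ry":0,"rz":0},{"hand":1,"dx":0,"dy":0,"dz":0.29,"rx":0,"ry":0,"rz":0},{"hand":1,"dx":0,"dy":0,"dz":0.31,"rx":0,"ry":0,"rz":0},{"hand":1,"dx":0,"dy":0,"dz":0.32,"rx":0,"ry":0,"rz":0},{"hand":1,"dx":0,"dy":0,"dz":0.32,"rx":0,"ry":0,"rz":0}]' 
python3 -c "
from h import *
go(.431,-.076,.037)
p,d=viewer.camera('wrist')
q=viewer.camera('side')[0]
cv2.imwrite('pics/c8.png',np.hstack([cv2.resize(p,(400,300)),cv2.resize(q[120:270,160:360],(400,300))]))"
```

```text
t: 20.7
tcp_pos: [0.4307, -0.076, 0.0451]
ee_rot: [-2.221, -2.222, 0.0]
contact_force: [-0.4, 0.6, -1.9]
opening: 0.0606
gripper_force: 43.7
tcp [ 0.4307 -0.076   0.0451] yaw 90.0 z [-0.  0. -1.] F [-0.4  0.6 -1.9] op 0.0606 t 20.7
d/0.2 [-0.     0.002  0.04 ]
```

View pics/c8.png

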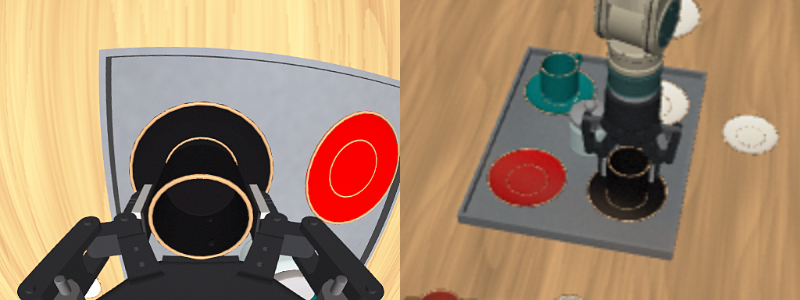

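The black cup hovers centred on the black saucer, with the ring visible evenly around the foot. Lowering until contact.

```bash
python3 -m handwheel '[{"hand":1,"dx":0,"dy":0,"dz":0.01,"rx":0,"ry":0,"rz":0},{"hand":1,"dx":0,"dy":0,"dz":0.02,"rx":0,"ry":0,"rz":0},{"hand":1,"dx":0,"dy":0,"dz":0.025,"rx":0,"ry":0,"rz":0},{"hand":1,"dx":0,"dy":0,"dz":0.03,"rx":0,"ry":0,"rz":0},{"hand":1,"dx":0,"dy":0,"dz":0.034,"rx":0,"ry":0,"rz":0},{"hand":1,"dx":0,"dy":0,"dz":0.037,"rx":0,"ry":0,"rz":0},{"hand":1,"dx":0,"dy":0,"dz":0.04,"rx":0,"ry":0,"rz":0},{"hand":1,"dx":0,"dy":0,"dz":0.042,"rx":0,"ry":0,"rz":0},{"hand":1,"dx":0,"dy":0,"dz":0.042,"rx":0,"ry":0,"rz":0},{"hand":1,"dx":0,"dy":0,"dz":0.042,"rx":0,"ry":0,"rz":0}]'
```

```text
t: 21.63
tcp_pos: [0.4308, -0.0761, 0.0372]
ee_rot: [2.221, 2.222, -0.0]
contact_force: [-1.3, 0.3, 4.0]
opening: 0.0602
gripper_force: 44.1
```

```bash
python3 -m handwheel '[{"hand":0.25,"dx":0,"dy":0,"dz":0,"rx":0,"ry":0,"rz":0},{"hand":0.22,"dx":0,"dy":0,"dz":0,"rx":0,"ry":0,"rz":0},{"hand":0.18,"dx":0,"dy":0,"dz":0,"rx":0,"ry":0,"rz":0},{"hand":0.14,"dx":0,"dy":0,"dz":0,"rx":0,"ry":0,"rz":0},{"hand":0.1,"dx":0,"dy":0,"dz":0,"rx":0,"ry":0,"rz":0},{"hand":0.05,"dx":0,"dy":0,"dz":0,"rx":0,"ry":0,"rz":0},{"hand":0,"dx":0,"dy":0,"dz":0,"rx":0,"ry":0,"rz":0},{"hand":0,"dx":0,"dy":0,"dz":0,"rx":0,"ry":0,"rz":0},{"hand":0,"dx":0,"dy":0,"dz":0,"rx":0,"ry":0,"rz":0},{"hand":0,"dx":0,"dy":0,"dz":0,"rx":0,"ry":0,"rz":0}]' 
python3 -m handwheel '[{"hand":0,"dx":0,"dy":0,"dz":-0.05,"rx":0,"ry":0,"rz":0},{"hand":0,"dx":0,"dy":0,"dz":-0.12,"rx":0,"ry":0,"rz":0},{"hand":0,"dx":0,"dy":0,"dz":-0.2,"rx":0,"ry":0,"rz":0},{"hand":0,"dx":0,"dy":0,"dz":-0.28,"rx":0,"ry":0,"rz":0},{"hand":0,"dx":0,"dy":0,"dz":-0.38,"rx":0,"ry":0,"rz":0},{"hand":0,"dx":0,"dy":0,"dz":-0.48,"rx":0,"ry":0,"rz":0},{"hand":0,"dx":0,"dy":0,"dz":-0.58,"rx":0,"ry":0,"rz":0},{"hand":0,"dx":0,"dy":0,"dz":-0.68,"rx":0,"ry":0,"rz":0},{"hand":0,"dx":0.1,"dy":0.05,"dz":-0.75,"rx":0,"ry":0,"rz":0},{"hand":0,"dx":0.2,"dy":0.1,"dz":-0.75,"rx":0,"ry":0,"rz":0}]' >/dev/null
python3 -m handwheel '[{"hand":0,"dx":0.12,"dy":0.08,"dz":0,"rx":0,"ry":0,"rz":0},{"hand":0,"dx":0.25,"dy":0.17,"dz":0,"rx":0,"ry":0,"rz":0},{"hand":0,"dx":0.37,"dy":0.25,"dz":0,"rx":0,"ry":0,"rz":0},{"hand":0,"dx":0.5,"dy":0.33,"dz":0,"rx":0,"ry":0,"rz":0},{"hand":0,"dx":0.62,"dy":0.42,"dz":0,"rx":0,"ry":0,"rz":0},{"hand":0,"dx":0.75,"dy":0.5,"dz":0,"rx":0,"ry":0,"rz":0},{"hand":0,"dx":0.85,"dy":0.6,"dz":0,"rx":0,"ry":0,"rz":0},{"hand":0,"dx":0.93,"dy":0.7,"dz":0,"rx":0,"ry":0,"rz":0},{"hand":0,"dx":1,"dy":0.8,"dz":0,"rx":0,"ry":0,"rz":0},{"hand":0,"dx":1,"dy":0.8,"dz":0,"rx":0,"ry":0,"rz":0}]' >/dev/null
python3 - <<'E'
from h import *
go(.624,.209,.036)
p,d=viewer.camera('side');W=world('',d,viewer.camera_info('side'))
print('black placed',rim((.431,-.076),.067,.076,W),'teal',rim((.571,-.275),.067,.076,W))
E
```

```text
t: 22.47
tcp_pos: [0.4307, -0.076, 0.0369]
ee_rot: [-2.221, -2.222, 0.0]
contact_force: [0.3, -0.4, 0.2]
opening: 0.0856
gripper_force: 0.0
tcp [0.6143 0.1666 0.1876] yaw 90.1 z [ 0.004  0.002 -1.   ] F [ 1.1 -0.3  0.3] op 0.085 t 24.13
d/0.2 [0.211 0.046 0.759]
black placed (array([ 0.4297, -0.0751,  0.0287]), 91) teal (array([ 0.5693, -0.2738,  0.0291]), 78)
```

```bash
python3 -m handwheel '[{"hand":0,"dx":0.1,"dy":0.03,"dz":0,"rx":0,"ry":0,"rz":0},{"hand":0,"dx":0.2,"dy":0.06,"dz":0,"rx":0,"ry":0,"rz":0},{"hand":0,"dx":0.225,"dy":0.065,"dz":0.05,"rx":0,"ry":0,"rz":0},{"hand":0,"dx":0.225,"dy":0.065,"dz":0.12,"rx":0,"ry":0,"rz":0},{"hand":0,"dx":0.225,"dy":0.065,"dz":0.2,"rx":0,"ry":0,"rz":0},{"hand":0,"dx":0.225,"dy":0.065,"dz":0.28,"rx":0,"ry":0,"rz":0},{"hand":0,"dx":0.225,"dy":0.065,"dz":0.36,"rx":0,"ry":0,"rz":0},{"hand":0,"dx":0.225,"dy":0.065,"dz":0.4,"rx":0,"ry":0,"rz":0},{"hand":0,"dx":0.225,"dy":0.065,"dz":0.4,"rx":0,"ry":0,"rz":0},{"hand":0,"dx":0.225,"dy":0.065,"dz":0.4,"rx":0,"ry":0,"rz":0}]' >/dev/null
python3 - <<'E'
from h import *
go(.624,.209,.036)
p,d=viewer.camera('wrist'); q,d=viewer.camera('side')
cv2.imwrite('pics/c9.png',np.hstack([cv2.resize(p,(400,300)),cv2.resize(q[200:350,80:280],(400,300))]))
E
```

```text
tcp [0.6228 0.2083 0.1067] yaw 90.0 z [-0.002 -0.001 -1.   ] F [-1.2 -0.1  0.4] op 0.0854 t 25.02
d/0.2 [0.004 0.007 0.353]
```

View pics/c9.png

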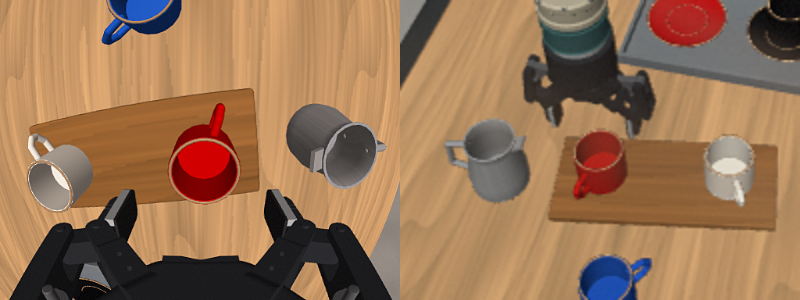

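The red cup at (205,165) is between the fingers and the jug is clear. Descending, gripping and lifting.

```bash
python3 -m handwheel '[{"hand":0,"dx":0,"dy":0.005,"dz":0.04,"rx":0,"ry":0,"rz":0},{"hand":0,"dx":0,"dy":0.005,"dz":0.08,"rx":0,"ry":0,"rz":0},{"hand":0,"dx":0,"dy":0.005,"dz":0.13,"rx":0,"ry":0,"rz":0},{"hand":0,"dx":0,"dy":0.005,"dz":0.18,"rx":0,"ry":0,"rz":0},{"hand":0,"dx":0,"dy":0.005,"dz":0.23,"rx":0,"ry":0,"rz":0},{"hand":0,"dx":0,"dy":0.005,"dz":0.28,"rx":0,"ry":0,"rz":0},{"hand":0,"dx":0,"dy":0.005,"dz":0.32,"rx":0,"ry":0,"rz":0},{"hand":0,"dx":0,"dy":0.005,"dz":0.345,"rx":0,"ry":0,"rz":0},{"hand":0,"dx":0,"dy":0.005,"dz":0.345,"rx":0,"ry":0,"rz":0},{"hand":0,"dx":0,"dy":0.005,"dz":0.345,"rx":0,"ry":0,"rz":0}]' 
python3 -m handwheel '[{"hand":0.1,"dx":0,"dy":0,"dz":0,"rx":0,"ry":0,"rz":0},{"hand":0.2,"dx":0,"dy":0,"dz":0,"rx":0,"ry":0,"rz":0},{"hand":0.3,"dx":0,"dy":0,"dz":0,"rx":0,"ry":0,"rz":0},{"hand":0.4,"dx":0,"dy":0,"dz":0,"rx":0,"ry":0,"rz":0},{"hand":0.5,"dx":0,"dy":0,"dz":0,"rx":0,"ry":0,"rz":0},{"hand":0.6,"dx":0,"dy":0,"dz":0,"rx":0,"ry":0,"rz":0},{"hand":0.8,"dx":0,"dy":0,"dz":0,"rx":0,"ry":0,"rz":0},{"hand":1,"dx":0,"dy":0,"dz":0,"rx":0,"ry":0,"rz":0},{"hand":1,"dx":0,"dy":0,"dz":0,"rx":0,"ry":0,"rz":0},{"hand":1,"dx":0,"dy":0,"dz":0,"rx":0,"ry":0,"rz":0}]' 40
python3 -m handwheel '[{"hand":1,"dx":0,"dy":0,"dz":-0.03,"rx":0,"ry":0,"rz":0},{"hand":1,"dx":0,"dy":0,"dz":-0.08,"rx":0,"ry":0,"rz":0},{"hand":1,"dx":0,"dy":0,"dz":-0.15,"rx":0,"ry":0,"rz":0},{"hand":1,"dx":0,"dy":0,"dz":-0.24,"rx":0,"ry":0,"rz":0},{"hand":1,"dx":0,"dy":0,"dz":-0.33,"rx":0,"ry":0,"rz":0},{"hand":1,"dx":0,"dy":0,"dz":-0.43,"rx":0,"ry":0,"rz":0},{"hand":1,"dx":0,"dy":0,"dz":-0.53,"rx":0,"ry":0,"rz":0},{"hand":1,"dx":0,"dy":0,"dz":-0.62,"rx":0,"ry":0,"rz":0},{"hand":1,"dx":0,"dy":0,"dz":-0.7,"rx":0,"ry":0,"rz":0},{"hand":1,"dx":0,"dy":0,"dz":-0.75,"rx":0,"ry":0,"rz":0}]'
python3 -c "
from h import *
go(.580,-.0765,.037)"
```

```text
t: 25.95
tcp_pos: [0.6244, 0.209, 0.0375]
ee_rot: [-2.221, -2.222, 0.001]
contact_force: [-1.1, -0.2, 0.5]
opening: 0.0854
gripper_force: 0.0
t: 26.78
tcp_pos: [0.6255, 0.2092, 0.0391]
ee_rot: [2.22, 2.221, 0.002]
contact_force: [-0.1, -0.6, 5.8]
opening: 0.06
gripper_force: 44.1
t: 27.62
tcp_pos: [0.6253, 0.2092, 0.1903]
ee_rot: [2.22, 2.221, 0.003]
contact_force: [0.9, 0.8, -1.5]
opening: 0.0601
gripper_force: 43.7
tcp [0.6253 0.2092 0.1903] yaw 90.0 z [ 0.002  0.001 -1.   ] F [ 0.9  0.8 -1.5] op 0.0601 t 27.62
d/0.2 [-1.429 -0.229  0.765]
```

```bash
python3 -m handwheel '[{"hand":1,"dx":-0.05,"dy":-0.01,"dz":0,"rx":0,"ry":0,"rz":0},{"hand":1,"dx":-0.15,"dy":-0.02,"dz":0,"rx":0,"ry":0,"rz":0},{"hand":1,"dx":-0.26,"dy":-0.04,"dz":0,"rx":0,"ry":0,"rz":0},{"hand":1,"dx":-0.37,"dy":-0.06,"dz":0,"rx":0,"ry":0,"rz":0},{"hand":1,"dx":-0.48,"dy":-0.08,"dz":0,"rx":0,"ry":0,"rz":0},{"hand":1,"dx":-0.59,"dy":-0.09,"dz":0,"rx":0,"ry":0,"rz":0},{"hand":1,"dx":-0.7,"dy":-0.11,"dz":0,"rx":0,"ry":0,"rz":0},{"hand":1,"dx":-0.8,"dy":-0.12,"dz":0,"rx":0,"ry":0,"rz":0},{"hand":1,"dx":-0.9,"dy":-0.14,"dz":0,"rx":0,"ry":0,"rz":0},{"hand":1,"dx":-1,"dy":-0.15,"dz":0,"rx":0,"ry":0,"rz":0}]' >/dev/null
python3 -m handwheel '[{"hand":1,"dx":-0.1,"dy":-0.01,"dz":0,"rx":0,"ry":0,"rz":0},{"hand":1,"dx":-0.2,"dy":-0.03,"dz":0,"rx":0,"ry":0,"rz":0},{"hand":1,"dx":-0.29,"dy":-0.05,"dz":0.03,"rx":0,"ry":0,"rz":0},{"hand":1,"dx":-0.36,"dy":-0.06,"dz":0.07,"rx":0,"ry":0,"rz":0},{"hand":1,"dx":-0.41,"dy":-0.07,"dz":0.13,"rx":0,"ry":0,"rz":0},{"hand":1,"dx":-0.428,"dy":-0.0725,"dz":0.2,"rx":0,"ry":0,"rz":0},{"hand":1,"dx":-0.428,"dy":-0.0725,"dz":0.27,"rx":0,"ry":0,"rz":0},{"hand":1,"dx":-0.428,"dy":-0.0725,"dz":0.34,"rx":0,"ry":0,"rz":0},{"hand":1,"dx":-0.428,"dy":-0.0725,"dz":0.4,"rx":0,"ry":0,"rz":0},{"hand":1,"dx":-0.428,"dy":-0.0725,"dz":0.43,"rx":0,"ry":0,"rz":0}]' >/dev/null
python3 -m handwheel '[{"hand":1,"dx":0,"dy":0,"dz":0.03,"rx":0,"ry":0,"rz":0},{"hand":1,"dx":0,"dy":0,"dz":0.07,"rx":0,"ry":0,"rz":0},{"hand":1,"dx":0,"dy":0,"dz":0.11,"rx":0,"ry":0,"rz":0},{"hand":1,"dx":0,"dy":0,"dz":0.15,"rx":0,"ry":0,"rz":0},{"hand":1,"dx":0,"dy":0,"dz":0.19,"rx":0,"ry":0,"rz":0},{"hand":1,"dx":0,"dy":0,"dz":0.22,"rx":0,"ry":0,"rz":0},{"hand":1,"dx":0,"dy":0,"dz":0.24,"rx":0,"ry":0,"rz":0},{"hand":1,"dx":0,"dy":0,"dz":0.26,"rx":0,"ry":0,"rz":0},{"hand":1,"dx":0,"dy":0,"dz":0.27,"rx":0,"ry":0,"rz":0},{"hand":1,"dx":0,"dy":0,"dz":0.27,"rx":0,"ry":0,"rz":0}]' >/dev/null
python3 -c "
from h import *
go(.580,-.0765,.038)"
```

```text
tcp [ 0.58   -0.0766  0.0475] yaw 90.0 z [-0.001  0.    -1.   ] F [-0.   0.1 -1.1] op 0.0599 t 30.12
d/0.2 [ 0.    -0.     0.047]
```

```bash
python3 -m handwheel '[{"hand":1,"dx":0,"dy":0,"dz":0.01,"rx":0,"ry":0,"rz":0},{"hand":1,"dx":0,"dy":0,"dz":0.02,"rx":0,"ry":0,"rz":0},{"hand":1,"dx":0,"dy":0,"dz":0.03,"rx":0,"ry":0,"rz":0},{"hand":1,"dx":0,"dy":0,"dz":0.036,"rx":0,"ry":0,"rz":0},{"hand":1,"dx":0,"dy":0,"dz":0.04,"rx":0,"ry":0,"rz":0},{"hand":1,"dx":0,"dy":0,"dz":0.043,"rx":0,"ry":0,"rz":0},{"hand":1,"dx":0,"dy":0,"dz":0.046,"rx":0,"ry":0,"rz":0},{"hand":1,"dx":0,"dy":0,"dz":0.048,"rx":0,"ry":0,"rz":0},{"hand":1,"dx":0,"dy":0,"dz":0.048,"rx":0,"ry":0,"rz":0},{"hand":1,"dx":0,"dy":0,"dz":0.048,"rx":0,"ry":0,"rz":0}]'
```

```text
t: 30.95
tcp_pos: [0.5803, -0.0766, 0.0383]
ee_rot: [-2.221, -2.222, -0.0]
contact_force: [-0.2, 0.6, -1.6]
opening: 0.0598
gripper_force: 43.7
```

```bash
python3 -m handwheel '[{"hand":1,"dx":0,"dy":0,"dz":0.001,"rx":0,"ry":0,"rz":0},{"hand":1,"dx":0,"dy":0,"dz":0.002,"rx":0,"ry":0,"rz":0},{"hand":1,"dx":0,"dy":0,"dz":0.003,"rx":0,"ry":0,"rz":0},{"hand":1,"dx":0,"dy":0,"dz":0.004,"rx":0,"ry":0,"rz":0},{"hand":1,"dx":0,"dy":0,"dz":0.005,"rx":0,"ry":0,"rz":0},{"hand":1,"dx":0,"dy":0,"dz":0.006,"rx":0,"ry":0,"rz":0},{"hand":1,"dx":0,"dy":0,"dz":0.007,"rx":0,"ry":0,"rz":0},{"hand":1,"dx":0,"dy":0,"dz":0.007,"rx":0,"ry":0,"rz":0},{"hand":1,"dx":0,"dy":0,"dz":0.007,"rx":0,"ry":0,"rz":0},{"hand":1,"dx":0,"dy":0,"dz":0.007,"rx":0,"ry":0,"rz":0}]'
```

```text
t: 31.78
tcp_pos: [0.5804, -0.0767, 0.0381]
ee_rot: [2.221, 2.222, 0.0]
contact_force: [-2.7, 0.3, 7.9]
opening: 0.0602
gripper_force: 44.6
```

```bash
python3 -m handwheel '[{"hand":0.25,"dx":0,"dy":0,"dz":0,"rx":0,"ry":0,"rz":0},{"hand":0.22,"dx":0,"dy":0,"dz":0,"rx":0,"ry":0,"rz":0},{"hand":0.18,"dx":0,"dy":0,"dz":0,"rx":0,"ry":0,"rz":0},{"hand":0.14,"dx":0,"dy":0,"dz":0,"rx":0,"ry":0,"rz":0},{"hand":0.1,"dx":0,"dy":0,"dz":0,"rx":0,"ry":0,"rz":0},{"hand":0.05,"dx":0,"dy":0,"dz":0,"rx":0,"ry":0,"rz":0},{"hand":0,"dx":0,"dy":0,"dz":0,"rx":0,"ry":0,"rz":0},{"hand":0,"dx":0,"dy":0,"dz":0,"rx":0,"ry":0,"rz":0},{"hand":0,"dx":0,"dy":0,"dz":0,"rx":0,"ry":0,"rz":0},{"hand":0,"dx":0,"dy":0,"dz":0,"rx":0,"ry":0,"rz":0}]' 
python3 -m handwheel '[{"hand":0,"dx":0,"dy":0,"dz":-0.05,"rx":0,"ry":0,"rz":0},{"hand":0,"dx":0,"dy":0,"dz":-0.12,"rx":0,"ry":0,"rz":0},{"hand":0,"dx":0,"dy":0,"dz":-0.2,"rx":0,"ry":0,"rz":0},{"hand":0,"dx":0,"dy":0,"dz":-0.28,"rx":0,"ry":0,"rz":0},{"hand":0,"dx":0,"dy":0,"dz":-0.38,"rx":0,"ry":0,"rz":0},{"hand":0,"dx":0,"dy":0,"dz":-0.48,"rx":0,"ry":0,"rz":0},{"hand":0,"dx":0,"dy":0,"dz":-0.58,"rx":0,"ry":0,"rz":0},{"hand":0,"dx":0,"dy":0,"dz":-0.68,"rx":0,"ry":0,"rz":0},{"hand":0,"dx":0.1,"dy":-0.05,"dz":-0.75,"rx":0,"ry":0,"rz":0},{"hand":0,"dx":0.2,"dy":-0.1,"dz":-0.75,"rx":0,"ry":0,"rz":0}]' >/dev/null
python3 -m handwheel '[{"hand":0,"dx":0.12,"dy":-0.05,"dz":0,"rx":0,"ry":0,"rz":0},{"hand":0,"dx":0.25,"dy":-0.1,"dz":0,"rx":0,"ry":0,"rz":0},{"hand":0,"dx":0.37,"dy":-0.15,"dz":0,"rx":0,"ry":0,"rz":0},{"hand":0,"dx":0.5,"dy":-0.2,"dz":0,"rx":0,"ry":0,"rz":0},{"hand":0,"dx":0.62,"dy":-0.25,"dz":0,"rx":0,"ry":0,"rz":0},{"hand":0,"dx":0.75,"dy":-0.3,"dz":0,"rx":0,"ry":0,"rz":0},{"hand":0,"dx":0.85,"dy":-0.35,"dz":0,"rx":0,"ry":0,"rz":0},{"hand":0,"dx":0.93,"dy":-0.38,"dz":0,"rx":0,"ry":0,"rz":0},{"hand":0,"dx":1,"dy":-0.4,"dz":0,"rx":0,"ry":0,"rz":0},{"hand":0,"dx":1,"dy":-0.4,"dz":0,"rx":0,"ry":0,"rz":0}]' >/dev/null
python3 -m handwheel '[{"hand":0,"dx":0.06,"dy":-0.03,"dz":0,"rx":0,"ry":0,"rz":0},{"hand":0,"dx":0.127,"dy":-0.0735,"dz":0,"rx":0,"ry":0,"rz":0},{"hand":0,"dx":0.127,"dy":-0.0735,"dz":0.05,"rx":0,"ry":0,"rz":0},{"hand":0,"dx":0.127,"dy":-0.0735,"dz":0.12,"rx":0,"ry":0,"rz":0},{"hand":0,"dx":0.127,"dy":-0.0735,"dz":0.2,"rx":0,"ry":0,"rz":0},{"hand":0,"dx":0.127,"dy":-0.0735,"dz":0.28,"rx":0,"ry":0,"rz":0},{"hand":0,"dx":0.127,"dy":-0.0735,"dz":0.36,"rx":0,"ry":0,"rz":0},{"hand":0,"dx":0.127,"dy":-0.0735,"dz":0.4,"rx":0,"ry":0,"rz":0},{"hand":0,"dx":0.127,"dy":-0.0735,"dz":0.4,"rx":0,"ry":0,"rz":0},{"hand":0,"dx":0.127,"dy":-0.0735,"dz":0.4,"rx":0,"ry":0,"rz":0}]' >/dev/null
python3 - <<'E'
from h import *
go(.4655,.1885,.037)
p,_=viewer.camera('wrist'); q,d=viewer.camera('side');W=world('',d,viewer.camera_info('side'))
for n,c in {'red':(.58,-.0765),'black':(.431,-.076),'teal':(.571,-.275)}.items(): print(n,rim(c,.067,.076,W))
print('white cup',rim((.466,.188),.067,.078,W))
cv2.imwrite('pics/c10.png',np.hstack([cv2.resize(p,(400,300)),cv2.resize(q[120:330,120:400],(400,300))]))
E
```

```text
t: 32.62
tcp_pos: [0.5803, -0.0766, 0.0369]
ee_rot: [2.221, 2.222, 0.0]
contact_force: [-0.5, 0.3, 0.2]
opening: 0.0854
gripper_force: 0.0
tcp [0.4654 0.1882 0.1067] yaw 90.0 z [-0.001 -0.    -1.   ] F [ 0.2 -0.1  1.2] op 0.0851 t 35.12
d/0.2 [0.002 0.001 0.349]
red (array([ 0.5784, -0.0762,  0.0286]), 46)
black (array([ 0.4292, -0.0752,  0.0288]), 90)
teal (array([0., 0., 0.]), 0)
white cup (array([0.4656, 0.1886, 0.0289]), 152)
```

View pics/c10.png

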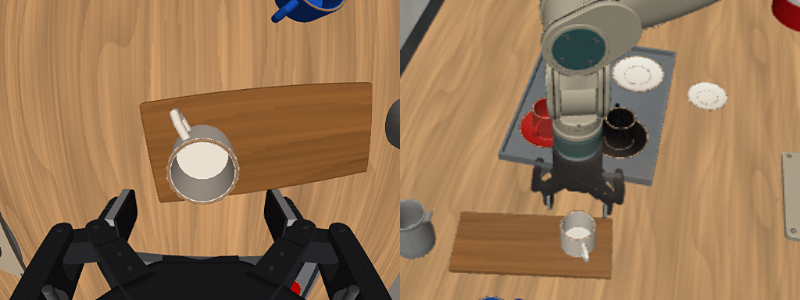

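The red and black cups are seated, and the white cup at (202,160) is centred between the fingers with its handle clear of the left finger. Gripping and lifting.

```bash
python3 -m handwheel '[{"hand":0,"dx":0,"dy":0,"dz":0.04,"rx":0,"ry":0,"rz":0},{"hand":0,"dx":0,"dy":0,"dz":0.08,"rx":0,"ry":0,"rz":0},{"hand":0,"dx":0,"dy":0,"dz":0.13,"rx":0,"ry":0,"rz":0},{"hand":0,"dx":0,"dy":0,"dz":0.18,"rx":0,"ry":0,"rz":0},{"hand":0,"dx":0,"dy":0,"dz":0.23,"rx":0,"ry":0,"rz":0},{"hand":0,"dx":0,"dy":0,"dz":0.28,"rx":0,"ry":0,"rz":0},{"hand":0,"dx":0,"dy":0,"dz":0.32,"rx":0,"ry":0,"rz":0},{"hand":0,"dx":0,"dy":0,"dz":0.345,"rx":0,"ry":0,"rz":0},{"hand":0,"dx":0,"dy":0,"dz":0.345,"rx":0,"ry":0,"rz":0},{"hand":0,"dx":0,"dy":0,"dz":0.345,"rx":0,"ry":0,"rz":0}]' 
python3 -m handwheel '[{"hand":0.1,"dx":0,"dy":0,"dz":0,"rx":0,"ry":0,"rz":0},{"hand":0.2,"dx":0,"dy":0,"dz":0,"rx":0,"ry":0,"rz":0},{"hand":0.3,"dx":0,"dy":0,"dz":0,"rx":0,"ry":0,"rz":0},{"hand":0.4,"dx":0,"dy":0,"dz":0,"rx":0,"ry":0,"rz":0},{"hand":0.5,"dx":0,"dy":0,"dz":0,"rx":0,"ry":0,"rz":0},{"hand":0.6,"dx":0,"dy":0,"dz":0,"rx":0,"ry":0,"rz":0},{"hand":0.8,"dx":0,"dy":0,"dz":0,"rx":0,"ry":0,"rz":0},{"hand":1,"dx":0,"dy":0,"dz":0,"rx":0,"ry":0,"rz":0},{"hand":1,"dx":0,"dy":0,"dz":0,"rx":0,"ry":0,"rz":0},{"hand":1,"dx":0,"dy":0,"dz":0,"rx":0,"ry":0,"rz":0}]' 40
python3 -m handwheel '[{"hand":1,"dx":0,"dy":0,"dz":-0.03,"rx":0,"ry":0,"rz":0},{"hand":1,"dx":0,"dy":0,"dz":-0.08,"rx":0,"ry":0,"rz":0},{"hand":1,"dx":0,"dy":0,"dz":-0.15,"rx":0,"ry":0,"rz":0},{"hand":1,"dx":0,"dy":0,"dz":-0.24,"rx":0,"ry":0,"rz":0},{"hand":1,"dx":0,"dy":0,"dz":-0.33,"rx":0,"ry":0,"rz":0},{"hand":1,"dx":0,"dy":0,"dz":-0.43,"rx":0,"ry":0,"rz":0},{"hand":1,"dx":0,"dy":0,"dz":-0.53,"rx":0,"ry":0,"rz":0},{"hand":1,"dx":0,"dy":0,"dz":-0.63,"rx":0,"ry":0,"rz":0},{"hand":1,"dx":0,"dy":0,"dz":-0.73,"rx":0,"ry":0,"rz":0},{"hand":1,"dx":0,"dy":0,"dz":-0.8,"rx":0,"ry":0,"rz":0}]'
python3 -c "
from h import *
go(.417,-.2724,.037)"
```

```text
t: 36.05
tcp_pos: [0.4652, 0.1887, 0.0375]
ee_rot: [-2.221, -2.222, 0.001]
contact_force: [0.0, 1.1, 0.8]
opening: 0.0854
gripper_force: 0.0
t: 36.88
tcp_pos: [0.4664, 0.189, 0.039]
ee_rot: [2.22, 2.221, 0.003]
contact_force: [-1.3, -0.1, 6.1]
opening: 0.0617
gripper_force: 43.7
t: 37.72
tcp_pos: [0.4658, 0.1889, 0.2004]
ee_rot: [2.22, 2.221, 0.003]
contact_force: [-0.1, 0.5, -1.7]
opening: 0.0613
gripper_force: 44.1
tcp [0.4658 0.1889 0.2004] yaw 90.0 z [ 0.002  0.001 -1.   ] F [-0.1  0.5 -1.7] op 0.0613 t 37.72
d/0.2 [-2.307 -0.247  0.815]
```

```bash
python3 -m handwheel '[{"hand":1,"dx":-0.05,"dy":-0.01,"dz":0,"rx":0,"ry":0,"rz":0},{"hand":1,"dx":-0.15,"dy":-0.02,"dz":0,"rx":0,"ry":0,"rz":0},{"hand":1,"dx":-0.27,"dy":-0.03,"dz":0,"rx":0,"ry":0,"rz":0},{"hand":1,"dx":-0.39,"dy":-0.04,"dz":0,"rx":0,"ry":0,"rz":0},{"hand":1,"dx":-0.51,"dy":-0.05,"dz":0,"rx":0,"ry":0,"rz":0},{"hand":1,"dx":-0.63,"dy":-0.06,"dz":0,"rx":0,"ry":0,"rz":0},{"hand":1,"dx":-0.74,"dy":-0.07,"dz":0,"rx":0,"ry":0,"rz":0},{"hand":1,"dx":-0.84,"dy":-0.08,"dz":0,"rx":0,"ry":0,"rz":0},{"hand":1,"dx":-0.93,"dy":-0.09,"dz":0,"rx":0,"ry":0,"rz":0},{"hand":1,"dx":-1,"dy":-0.1,"dz":0,"rx":0,"ry":0,"rz":0}]' >/dev/null
python3 -m handwheel '[{"hand":1,"dx":-0.09,"dy":-0.01,"dz":0,"rx":0,"ry":0,"rz":0},{"hand":1,"dx":-0.19,"dy":-0.02,"dz":0,"rx":0,"ry":0,"rz":0},{"hand":1,"dx":-0.3,"dy":-0.03,"dz":0,"rx":0,"ry":0,"rz":0},{"hand":1,"dx":-0.41,"dy":-0.04,"dz":0,"rx":0,"ry":0,"rz":0},{"hand":1,"dx":-0.52,"dy":-0.05,"dz":0,"rx":0,"ry":0,"rz":0},{"hand":1,"dx":-0.63,"dy":-0.06,"dz":0,"rx":0,"ry":0,"rz":0},{"hand":1,"dx":-0.74,"dy":-0.07,"dz":0,"rx":0,"ry":0,"rz":0},{"hand":1,"dx":-0.84,"dy":-0.08,"dz":0,"rx":0,"ry":0,"rz":0},{"hand":1,"dx":-0.93,"dy":-0.09,"dz":0,"rx":0,"ry":0,"rz":0},{"hand":1,"dx":-1,"dy":-0.1,"dz":0,"rx":0,"ry":0,"rz":0}]' >/dev/null
python3 -m handwheel '[{"hand":1,"dx":-0.07,"dy":-0.01,"dz":0,"rx":0,"ry":0,"rz":0},{"hand":1,"dx":-0.15,"dy":-0.02,"dz":0,"rx":0,"ry":0,"rz":0},{"hand":1,"dx":-0.22,"dy":-0.03,"dz":0.05,"rx":0,"ry":0,"rz":0},{"hand":1,"dx":-0.28,"dy":-0.04,"dz":0.1,"rx":0,"ry":0,"rz":0},{"hand":1,"dx":-0.305,"dy":-0.0425,"dz":0.17,"rx":0,"ry":0,"rz":0},{"hand":1,"dx":-0.305,"dy":-0.0425,"dz":0.24,"rx":0,"ry":0,"rz":0},{"hand":1,"dx":-0.305,"dy":-0.0425,"dz":0.32,"rx":0,"ry":0,"rz":0},{"hand":1,"dx":-0.305,"dy":-0.0425,"dz":0.4,"rx":0,"ry":0,"rz":0},{"hand":1,"dx":-0.305,"dy":-0.0425,"dz":0.46,"rx":0,"ry":0,"rz":0},{"hand":1,"dx":-0.305,"dy":-0.0425,"dz":0.5,"rx":0,"ry":0,"rz":0}]' >/dev/null
python3 -m handwheel '[{"hand":1,"dx":0,"dy":0,"dz":0.03,"rx":0,"ry":0,"rz":0},{"hand":1,"dx":0,"dy":0,"dz":0.07,"rx":0,"ry":0,"rz":0},{"hand":1,"dx":0,"dy":0,"dz":0.11,"rx":0,"ry":0,"rz":0},{"hand":1,"dx":0,"dy":0,"dz":0.15,"rx":0,"ry":0,"rz":0},{"hand":1,"dx":0,"dy":0,"dz":0.18,"rx":0,"ry":0,"rz":0},{"hand":1,"dx":0,"dy":0,"dz":0.21,"rx":0,"ry":0,"rz":0},{"hand":1,"dx":0,"dy":0,"dz":0.23,"rx":0,"ry":0,"rz":0},{"hand":1,"dx":0,"dy":0,"dz":0.245,"rx":0,"ry":0,"rz":0},{"hand":1,"dx":0,"dy":0,"dz":0.245,"rx":0,"ry":0,"rz":0},{"hand":1,"dx":0,"dy":0,"dz":0.245,"rx":0,"ry":0,"rz":0}]' >/dev/null
python3 -c "
from h import *
go(.417,-.2724,.038)"
```

```text
tcp [ 0.4172 -0.2723  0.0489] yaw 90.0 z [-0.  0. -1.] F [ 0.7 -0.4 -1.4] op 0.061 t 41.05
d/0.2 [-0.001 -0.001  0.054]
```

```bash
python3 -m handwheel '[{"hand":1,"dx":0,"dy":0,"dz":0.01,"rx":0,"ry":0,"rz":0},{"hand":1,"dx":0,"dy":0,"dz":0.02,"rx":0,"ry":0,"rz":0},{"hand":1,"dx":0,"dy":0,"dz":0.03,"rx":0,"ry":0,"rz":0},{"hand":1,"dx":0,"dy":0,"dz":0.038,"rx":0,"ry":0,"rz":0},{"hand":1,"dx":0,"dy":0,"dz":0.044,"rx":0,"ry":0,"rz":0},{"hand":1,"dx":0,"dy":0,"dz":0.048,"rx":0,"ry":0,"rz":0},{"hand":1,"dx":0,"dy":0,"dz":0.051,"rx":0,"ry":0,"rz":0},{"hand":1,"dx":0,"dy":0,"dz":0.054,"rx":0,"ry":0,"rz":0},{"hand":1,"dx":0,"dy":0,"dz":0.054,"rx":0,"ry":0,"rz":0},{"hand":1,"dx":0,"dy":0,"dz":0.054,"rx":0,"ry":0,"rz":0}]'
```

```text
t: 41.88
tcp_pos: [0.4172, -0.2723, 0.0382]
ee_rot: [2.221, 2.222, 0.0]
contact_force: [0.2, 0.1, -1.8]
opening: 0.0612
gripper_force: 44.1
```

```bash
python3 -m handwheel '[{"hand":1,"dx":0,"dy":0,"dz":0.001,"rx":0,"ry":0,"rz":0},{"hand":1,"dx":0,"dy":0,"dz":0.002,"rx":0,"ry":0,"rz":0},{"hand":1,"dx":0,"dy":0,"dz":0.003,"rx":0,"ry":0,"rz":0},{"hand":1,"dx":0,"dy":0,"dz":0.004,"rx":0,"ry":0,"rz":0},{"hand":1,"dx":0,"dy":0,"dz":0.005,"rx":0,"ry":0,"rz":0},{"hand":1,"dx":0,"dy":0,"dz":0.006,"rx":0,"ry":0,"rz":0},{"hand":1,"dx":0,"dy":0,"dz":0.006,"rx":0,"ry":0,"rz":0},{"hand":1,"dx":0,"dy":0,"dz":0.006,"rx":0,"ry":0,"rz":0},{"hand":1,"dx":0,"dy":0,"dz":0.006,"rx":0,"ry":0,"rz":0},{"hand":1,"dx":0,"dy":0,"dz":0.006,"rx":0,"ry":0,"rz":0}]'
```

```text
t: 42.72
tcp_pos: [0.4172, -0.2724, 0.038]
ee_rot: [2.221, 2.222, -0.0]
contact_force: [-2.4, 2.0, 8.1]
opening: 0.061
gripper_force: 45.1
```

```bash
python3 -m handwheel '[{"hand":0.25,"dx":0,"dy":0,"dz":0,"rx":0,"ry":0,"rz":0},{"hand":0.22,"dx":0,"dy":0,"dz":0,"rx":0,"ry":0,"rz":0},{"hand":0.18,"dx":0,"dy":0,"dz":0,"rx":0,"ry":0,"rz":0},{"hand":0.14,"dx":0,"dy":0,"dz":0,"rx":0,"ry":0,"rz":0},{"hand":0.1,"dx":0,"dy":0,"dz":0,"rx":0,"ry":0,"rz":0},{"hand":0.05,"dx":0,"dy":0,"dz":0,"rx":0,"ry":0,"rz":0},{"hand":0,"dx":0,"dy":0,"dz":0,"rx":0,"ry":0,"rz":0},{"hand":0,"dx":0,"dy":0,"dz":0,"rx":0,"ry":0,"rz":0},{"hand":0,"dx":0,"dy":0,"dz":0,"rx":0,"ry":0,"rz":0},{"hand":0,"dx":0,"dy":0,"dz":0,"rx":0,"ry":0,"rz":0}]' 
python3 -m handwheel '[{"hand":0,"dx":0,"dy":0,"dz":-0.05,"rx":0,"ry":0,"rz":0},{"hand":0,"dx":0,"dy":0,"dz":-0.12,"rx":0,"ry":0,"rz":0},{"hand":0,"dx":0,"dy":0,"dz":-0.2,"rx":0,"ry":0,"rz":0},{"hand":0,"dx":0,"dy":0,"dz":-0.3,"rx":0,"ry":0,"rz":0},{"hand":0,"dx":0,"dy":0,"dz":-0.4,"rx":0,"ry":0,"rz":0},{"hand":0,"dx":0,"dy":0,"dz":-0.5,"rx":0,"ry":0,"rz":0},{"hand":0,"dx":0,"dy":0,"dz":-0.6,"rx":0,"ry":0,"rz":0},{"hand":0,"dx":0,"dy":0,"dz":-0.7,"rx":0,"ry":0,"rz":0},{"hand":0,"dx":-0.1,"dy":0,"dz":-0.8,"rx":0,"ry":0,"rz":0},{"hand":0,"dx":-0.2,"dy":0,"dz":-0.85,"rx":0,"ry":0,"rz":0}]' >/dev/null
python3 -m handwheel '[{"hand":0,"dx":-0.12,"dy":-0.03,"dz":0,"rx":0,"ry":0,"rz":0},{"hand":0,"dx":-0.25,"dy":-0.06,"dz":0,"rx":0,"ry":0,"rz":0},{"hand":0,"dx":-0.37,"dy":-0.1,"dz":0,"rx":0,"ry":0,"rz":0},{"hand":0,"dx":-0.5,"dy":-0.15,"dz":0,"rx":0,"ry":0,"rz":0},{"hand":0,"dx":-0.62,"dy":-0.2,"dz":0,"rx":0,"ry":0,"rz":0},{"hand":0,"dx":-0.75,"dy":-0.25,"dz":0,"rx":0,"ry":0,"rz":0},{"hand":0,"dx":-0.87,"dy":-0.3,"dz":0,"rx":0,"ry":0,"rz":0},{"hand":0,"dx":-1,"dy":-0.3,"dz":0,"rx":0,"ry":0,"rz":0},{"hand":0,"dx":-1,"dy":-0.3,"dz":0,"rx":0,"ry":0,"rz":0},{"hand":0,"dx":-1,"dy":-0.3,"dz":0,"rx":0,"ry":0,"rz":0}]' >/dev/null
python3 - <<'E'
from h import *
go(.4,-.5,.2)
for n in ('side','top'):
    q,d=viewer.camera(n);W=world('',d,viewer.camera_info(n));print(n)
    for k,c in {'red':(.58,-.0765),'black':(.431,-.076),'teal':(.571,-.275),'white':(.417,-.2724)}.items(): print(k,rim(c,.067,.077,W))
    cv2.imwrite(f'pics/f_{n}.png',q)
a=cv2.imread('pics/f_side.png')[110:290,130:370];b=cv2.imread('pics/f_top.png')[80:260,120:400]
cv2.imwrite('pics/c11.png',np.hstack([cv2.resize(a,(400,400)),cv2.resize(b,(400,400))]))
E
```

```text
t: 43.55
tcp_pos: [0.4171, -0.2723, 0.0369]
ee_rot: [-2.221, -2.222, 0.0]
contact_force: [0.2, -0.4, 0.4]
opening: 0.0852
gripper_force: 0.0
tcp [ 0.3568 -0.5134  0.2074] yaw 89.9 z [ 0. -0. -1.] F [ 0.5  0.2 -0.7] op 0.0852 t 45.22
d/0.2 [0.067 0.216 0.037]
side
red (array([ 0.5779, -0.0763,  0.0288]), 88)
black (array([ 0.4293, -0.0749,  0.0289]), 90)
teal (array([ 0.5691, -0.2744,  0.0291]), 67)
white (array([ 0.4154, -0.2718,  0.029 ]), 81)
top
red (array([ 0.5799, -0.0779,  0.0288]), 100)
black (array([ 0.4311, -0.077 ,  0.0289]), 97)
teal (array([ 0.5714, -0.276 ,  0.0288]), 94)
white (array([ 0.4174, -0.2739,  0.0287]), 109)
```

View pics/c11.png

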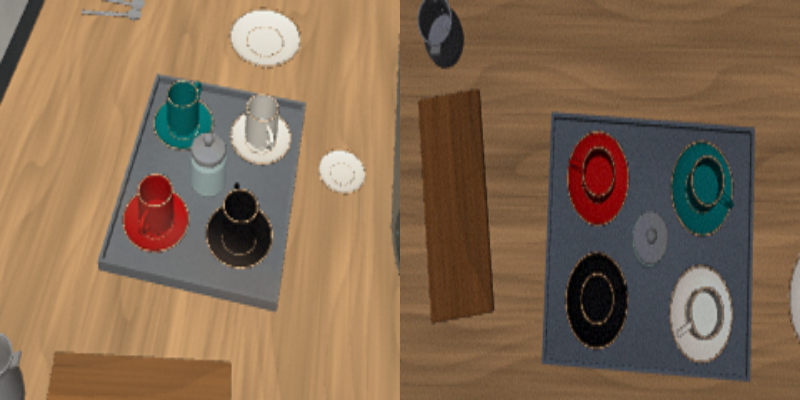

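All four cups stand upright on their own saucers, within about 2 mm of centre in both views. The jar and jug have not moved and the gripper is clear. Handing in.

```bash
python3 -c "
from workcell import order
print(order.finish_job())"
```

```text
the job is handed in; nothing more can be done
None
```

All four cups stand upright on the saucers of their own colour, within about 2 mm of centre by camera, and the job was handed in at about 45 s; the system returned no verdict.

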